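# Roll a sample vial along its track and under the sprung roller gate

## Robot

A 7-joint arm with a two-finger parallel gripper is mounted at the origin on a cart in front of the work surface, level with it; the furniture and walls round the work are solid. World frame = base frame: x ahead of the robot, y to its left, z up, the work surface at z = 0. Lengths are in m, angles in rad, forces in N, time in s.
With the tool pointing down it reaches from about 0.4 to 0.85 m from the base axis. Payload 10.4 kg.
Tool frame: the origin (TCP) lies at the very end of the fingers, on their centre line; the grasp point (between the pads) lies r.grasp_offset behind it (r.grasp_offset is the distance from the TCP to the grasp point, in m); z points along the fingers, y is the direction in which the jaws open and shut (so a half turn about z gives the same grasp; the last joint's range is limited). The gripper opens to 87 mm and grips with 3 to 60 N. Pads are 19 mm wide; open, the fingers measure 117 mm over their backs; the gripper's body (75 mm by 190 mm) begins 51 mm behind the grasp point.
Start: joints at [-1.256, 0.332, -0.065, 1.46, 0.022, 1.35, -0.088], TCP at [0.207, 0.59, 0.223] pointing down, gripper open.
Joint ranges: [-2.6, 2.6], [-0.5, 2.12], [-1.47, 1.34], [0.16, 2.42], [-1.27, 4.41], [0.06, 2.06], [-2.6, 2.6]. Speed limits (rad/s): [2.22, 2.22, 2.79, 2.79, 3.14, 3.14, 3.14].

## Interface

Orientations are given as a unit quaternion [x, y, z, w].
In Python, from bench import read_state, cams, job, r gives the robot as it stands. The module is installed in compiled form; this text tells all that it offers.
- The arm moves only by the tool arm_command, never from a script. Its argument "increments" is a list of rows, each an object of numbers: "gripper": the opening in per cent of the stroke, from 0 (shut) to 100 (fully open); "dx", "dy", "dz": the shift along the tool's x, y, z in m; "spin": the turn about the tool's z in degrees. In form: [{"gripper": .., "dx": .., "dy": .., "dz": .., "spin": ..}, ...]. A call has exactly 8 rows; each row shifts and turns the commanded pose from where the row before left it, along the tool's axes as they then stand; what a row does not reach is not made up. A row lasts 1/8 s, in which the tool goes at most 62.5 mm and 10.7 degrees, less where a joint would pass 70% of its speed; a pose out of reach is approached as far as the arm can. A call with a gripper value outside its range is refused whole. The fingers move at their own pace and stop on an object; "grip_force" is the grip in N (left out, the last holds). Time passes only in rows, so rows that do not move let the fingers close, or fill a call up. It gives the time, the measured TCP pose, the force and the opening at its end, in the units of the state.
- read_state(): the state, without advancing time (a new reading comes with each control period).
- cams.camera(name): name is "scene" or "side" or "wrist"; returns the picture (384x512x3 uint8, red, green, blue); there is no depth.
- cams.camera_info(name): a dict with "K" (3x3 intrinsics, pixels), "k1" (the pictures are not rectified: a ray, as slopes to the right and down, at radius r is drawn at 1 + k1 r^2 times it, then the intrinsics apply), "rvec" (rotation vector, rad) and "tvec" (3), from world to camera coordinates, as OpenCV has them. Camera axes: x right, y down, z forward; pixel columns grow to the right and rows downward; lengths in m; the calibration is good to about 2 mm. A picture is of the moment at which its call begins: read the wrist's pose just before it. camera_info takes no time and is no camera call; for the wrist camera it gives the pose at the moment of the call.
- job.close_job(): hands the job in, once; it reports no verdict.
The state is a dict: "time": time; "joint_positions": joint angles; "joint_vel": joint speeds; "joint_torque": joint torques, N m; "ee_pos": TCP position; "eef_rot": TCP orientation; "ft_force": force on the tool from outside, world axes, zero at the start; "torque": the same for the moment, N m; "width": finger opening in m.
Only numpy, scipy, OpenCV 4.12 (cv2) and the standard library are available. Lean on these libraries where they do the work, as an engineer would, in place of code of your own. Each camera call takes 0.05 s, during which the arm holds its last target.

## Task

Pick up the grey-handled paddle and, with its foot, gently roll the lying vial along the aluminium track towards the stop carriage and press it under the sprung roller until the roller drops behind it and it is fully home against the rubber buffer; then ease off at once, for the vial must not be flicked or squeezed hard, and must not be touched by the gripper. Then stand the paddle upright on the bench again, off the track, and leave the other things alone.

Things in the scene. Friction and masses are not known exactly. Their poses are not given: they have to be found in the camera images.
- paddle: paddle standing on the bench, 82 mm high: white low-friction plastic foot 32 (x) x 46 (y) x 13 mm high, grey square handle 18 x 18 mm above it. Origin: centre of the underside, z up. Either 46 mm wide face (x = +-16 mm) pushes; in the channel its y lies across. Grip the handle so that fingertips stay 44 mm or more above the underside, clear of rails and carriage. About 0.16 kg
- vial: vial lying across the track: clear, grey cap, 54 mm long, about 30 g; body 22 mm diameter, 46 mm long; cap 16 mm diameter. Origin: centre of its bottom end; z runs along its axis to the cap, its middle is at z = 27 mm. It rolls about this axis, 11 mm above the track's floor, and lies still by itself. Push it with at most 11 N
- track: fixed aluminium track 320 mm long (x), 71 mm wide. Origin: centre of its underside, on the bench; x points from the loading end to the stop carriage, z up. Floor 10 mm above the bench, channel 57 mm wide between rails whose tops are 20 mm above the bench; a lip 4 mm high on the floor at x = -158 mm. Hold the paddle's underside 1 to 5 mm above the floor when pushing
- gate_zone (a point): point on the track's floor 70 mm ahead of the track's origin. The grey stop carriage (top 49 mm above the bench) is clamped astride the rails so that the vial's seat lies anywhere within 35 mm before or past this point along the track: NOT measured, find it by feel or sight. A rubber buffer behind the seat gives about 1 mm for each 5 N
- gate (a joint): lift (m) of the carriage's black roller (8 mm diameter, spins freely, sprung down; axle 8.6 mm before the seat). The vial meets it 21 mm before the seat; pushing under takes 3 to 8 N for some 12 mm, then the push falls away; go on some 8 mm until the buffer is felt. Lift 0: down; 0.006: vial right beneath (may stick there, not home); about 0.0033: home. The foot clears it
- vial_b: bystander: a like vial standing upright on the bench, 22 mm diameter, 54 mm high, origin at its underside; leave it alone
- dish: bystander: white round lidded dish 57 mm diameter, 14 mm high, origin at its underside; leave it alone
- filter: bystander: small white filter disc with a spigot up, 26 mm diameter, 16 mm high, origin at its underside; leave it alone

How it is judged:
On the way, in this order (a step that is already met when the one before it is completed fails the run):
1. the paddle is held off the bench (contact force between the fingers and paddle above 1 N and height (world z) of paddle above 0.008 m), for 0.2 s.
2. the held paddle presses the vial into the roller gate, which begins to lift (contact force between paddle and vial above 1.5 N and value of joint gate above 0.0007 m), for 0.05 s.
3. the vial is home under the gate and the paddle no longer touches it (value of joint gate between 0.0012 and 0.0046 m and contact force between paddle and vial below 0.1 N and linear speed of vial below 0.02 m/s), for 0.3 s.
At the end, for the whole second after the job is handed in: The vial lies still on the track in its seat behind the roller (gate lift 1.2 to 4.6 mm, vial more than 25 mm past the track's origin, not raised), and the paddle stands released, still and upright (within 0.1 rad) on the bench top itself (within 5 mm), not on the track (value of joint gate between 0.0012 and 0.0046 m and linear speed of each of vial, paddle below 0.02 m/s and z of vial in the frame of track below 0.025 m and x of vial in the frame of track above 0.025 m and height (world z) of paddle between -0.005 and 0.005 m and angle between paddle's own z axis and vertical below 0.1 rad); the robot touches nothing.
It fails at once if the paddle presses the vial with more than 11 N (contact force between paddle and vial above 11 N).
It fails at once if the gripper touches the vial (contact force between any of the fingers, the arm and vial above 0.3 N).
It fails at once if the vial is flicked: faster than 0.4 m/s on the open track (linear speed of vial above 0.4 m/s and x of vial in the frame of track below 0.005 m).
It fails at once if the vial leaves the track's floor by more than 10 mm (z of vial in the frame of track above 0.031 m).
It fails at once if a bystander is moved by more than 20 mm (distance of any of vial_b, dish, filter from where it was at the start of the episode above 0.02 m).
It also fails if it takes over 64 s, if anything falls off the work surface, if the arm or the gripper's body presses on something with over 40 N, if the wrist force passes 120 N, or if a joint passes its speed limit or range.

## Working session

There is one attempt and no reset: what is moved stays moved. The work goes in short steps, Python scripts to look and compute and a tool call to move; the robot and the scene stay as the last step left them, time stands still between calls to the robot, and variables do not carry over. Pictures are saved under pics/ and viewed, and the job is handed in when it is done.

Besides the shell and the picture viewer there is one more tool, called after "Request:" by a JSON object that holds its "name" and its "arguments", one argument or row to a line. arm_command: Moves the arm, as the interface text tells. Its arguments: {"type":"object","properties":{"increments":{"type":"array","items":{"type":"object","properties":{"gripper":{"type":"number"},"dx":{"type":"number"},"dy":{"type":"number"},"dz":{"type":"number"},"spin":{"type":"number"}}}},"grip_force":{"type":"number"}},"required":["increments"]}

```bash
mkdir -p pics; ls; cat > h.py <<'E'
import numpy as np, cv2
from bench import read_state, cams, job, r
def snap(n,f):
    i=cams.camera_info(n); im=cams.camera(n); cv2.imwrite('pics/'+f,im[:,:,::-1]); return im,i
def ray(i,u,v):
    K=np.array(i['K']);k1=i['k1'];p=np.array([(u-K[0,2])/K[0,0],(v-K[1,2])/K[1,1]])
    q=p.copy()
    for _ in range(30): q=p/(1+k1*(q@q))
    R=cv2.Rodrigues(np.array(i['rvec'],float))[0]
    o=-R.T@np.array(i['tvec'],float).ravel(); d=R.T@np.array([q[0],q[1],1.]); return o,d
def onz(i,u,v,z):
    o,d=ray(i,u,v); return o+d*(z-o[2])/d[2]
def proj(i,P):
    K=np.array(i['K']);R=cv2.Rodrigues(np.array(i['rvec'],float))[0]
    c=R@np.array(P,float)+np.array(i['tvec']).ravel();q=c[:2]/c[2];q=q*(1+i['k1']*(q@q))
    return K[0,0]*q[0]+K[0,2],K[1,1]*q[1]+K[1,2]
E
python3 - <<'E'
from h import *
for n in('scene','side','wrist'):
    im,i=snap(n,n+'0.png'); o,d=ray(i,256,192); print(n,i['K'][0],i['k1'],o.round(3),d.round(2))
s=read_state();print(s['time'],s['ee_pos'],s['eef_rot'],s['ft_force'],s['width'],r.grasp_offset)
E
```

```text
pics
scene [495.92469875   0.         249.34270462] -0.21753262465253836 [-0.338 -0.861  0.665] [ 0.68  0.52 -0.51]
side [368.17698179   0.         249.22634426] -0.032932036407629865 [ 0.359 -0.856  0.571] [ 0.19  0.75 -0.63]
wrist [266.73543593   0.         254.72637129] 0.0074839288301269775 [0.134 0.615 0.384] [ 0.27 -0.09 -0.96]
0.15 [0.20704788 0.5894001  0.22195771] [ 1.68085881e-01  9.85772220e-01 -5.13869418e-04 -5.96583810e-05] [-0.86219915  0.02651833  0.53628324] 0.08687005354618035 0.0187
```

View pics/scene0.png

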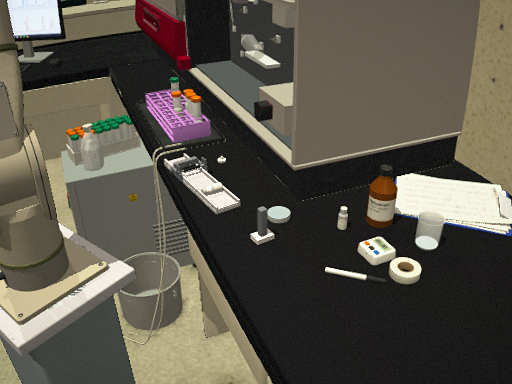

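View pics/side0.png

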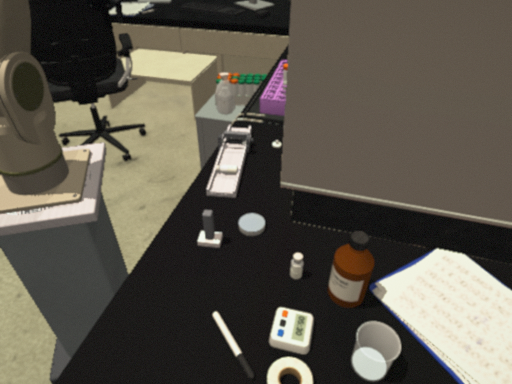

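View pics/wrist0.png

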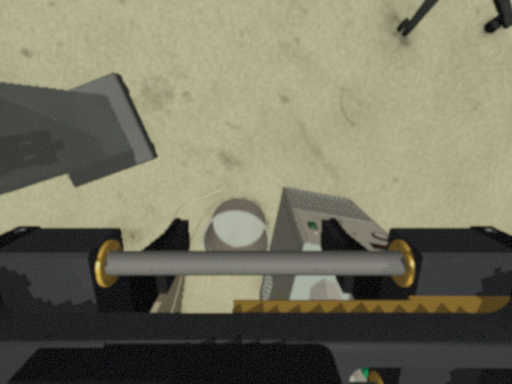

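```bash
python3 - <<'E'
import cv2
a=cv2.imread('pics/scene0.png')[140:260,150:310];cv2.imwrite('pics/sc_z.png',cv2.resize(a,None,fx=5,fy=5,interpolation=2))
a=cv2.imread('pics/side0.png')[115:260,180:320];cv2.imwrite('pics/si_z.png',cv2.resize(a,None,fx=4,fy=4,interpolation=2))
E
```

```text
(no output)
```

View pics/sc_z.png

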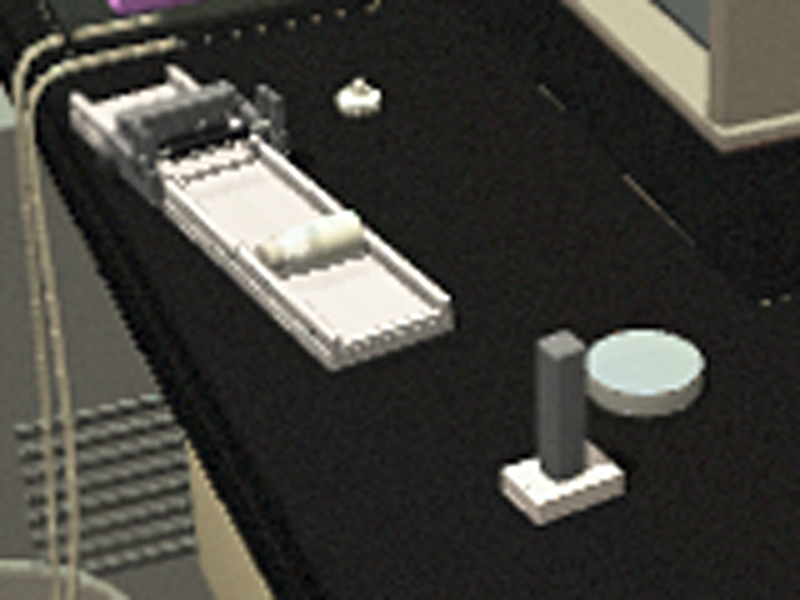

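View pics/si_z.png

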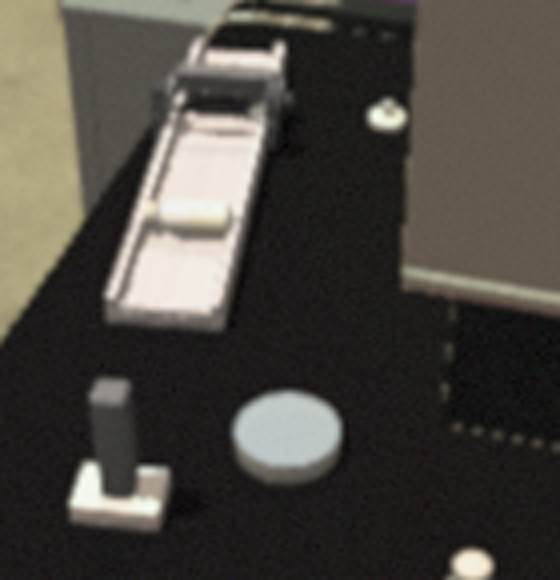

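```bash
python3 - <<'E'
from h import *
sc=cams.camera_info('scene');si=cams.camera_info('side')
S=lambda x,y:(x/5+150-.4,y/5+140-.4)
D=lambda x,y:(x/4+180-.4,y/4+115-.4)
def two(a,b):
    o,d=ray(sc,*a);p,e=ray(si,*b);t=np.linalg.lstsq(np.c_[d,-e],p-o,rcond=None)[0]
    A=o+d*t[0];B=p+e*t[1];return ((A+B)/2).round(4),np.linalg.norm(A-B).round(4)
print('handle top scene/side z82',onz(sc,*S(561,345),.082),onz(si,*D(111,388),.082),two(S(561,345),D(111,388)))
for n,(x,y) in dict(L=(501,480),F=(541,510),R=(625,472)).items(): print('foot top13',n,onz(sc,*S(x,y),.013))
for n,(x,y) in dict(nl=(72,512),nr=(162,520),fr=(170,470),fl=(84,463)).items(): print('side foot top13',n,onz(si,*D(x,y),.013))
print('track')
for n,(x,y) in dict(nr=(452,297),nl=(332,348),fl=(70,95),fr=(175,70)).items(): print('sc',n,onz(sc,*S(x,y),.02))
for n,(x,y) in dict(nr=(224,312),nl=(107,305),fl=(198,40),fr=(284,42)).items(): print('si',n,onz(si,*D(x,y),.02))
print('vial mid',onz(sc,*S(315,240),.025),onz(si,*D(190,212),.025),two(S(315,243),D(190,216)))
print('dish',onz(sc,*S(645,365),.014),onz(si,*D(288,430),.014))
print('vialb',onz(sc,342,229,0),onz(si,297,277,0),'filter',onz(sc,*S(360,105),0.005),onz(si,*D(387,118),.005))
E
```

```text
handle top scene/side z82 [ 0.39597668 -0.31546488  0.082     ] [ 0.39896522 -0.31198331  0.082     ] (array([ 0.3989, -0.3126,  0.0808]), np.float64(0.0026))
foot top13 L [ 0.37588815 -0.29618838  0.013     ]
foot top13 F [ 0.36827026 -0.32441786  0.013     ]
foot top13 R [ 0.41379771 -0.33776934  0.013     ]
side foot top13 nl [ 0.37173108 -0.32435154  0.013     ]
side foot top13 nr [ 0.4157238  -0.34055612  0.013     ]
side foot top13 fr [ 0.42583764 -0.30649333  0.013     ]
side foot top13 fl [ 0.3822563  -0.29069248  0.013     ]
track
sc nr [ 0.47790361 -0.18680797  0.02      ]
sc nl [ 0.40664052 -0.1692193   0.02      ]
sc fl [0.52393579 0.13688396 0.02      ]
sc fr [0.58374816 0.10886248 0.02      ]
si nr [ 0.47851116 -0.19261984  0.02      ]
si nl [ 0.41216762 -0.16975167  0.02      ]
si fl [0.52524526 0.13492027 0.02      ]
si fr [0.58861407 0.11601583 0.02      ]
vial mid [ 0.47422214 -0.09922012  0.025     ] [ 0.47655025 -0.09463743  0.025     ] (array([ 0.476 , -0.097 ,  0.0225]), np.float64(0.0017))
dish [ 0.49081522 -0.29522294  0.014     ] [ 0.4932782  -0.29265688  0.014     ]
vialb [ 0.53753918 -0.44422997  0.        ] [ 0.54557814 -0.44504715  0.        ] filter [0.63460049 0.00814525 0.005     ] [0.64122173 0.01496083 0.005     ]
```

```bash
cat >> h.py <<'E'
from scipy.spatial.transform import Rotation as Ro
def go(P,n=8):
    s=read_state();R=Ro.from_quat(s['eef_rot']).as_matrix();d=R.T@(np.array(P)-s['ee_pos'])
    print('ee',np.round(s['ee_pos'],4),'yaw_y',np.degrees(np.arctan2(R[1,1],R[0,1])).round(2),'tilt',R[:,2].round(4),'tool d mm',(d*1000).round(1),'/n',(d*1000/n).round(2),'F',np.round(s['ft_force'],2),'w',round(s['width'],4),'t',s['time'])
E
python3 - <<'E'
from h import *
sc=cams.camera_info('scene')
for p in[(180,141),(210,135),(146,98),(190,100)]: print('rack',onz(sc,*p,.0))
for p in [(294,165),(190,70),(437,158)]: print('hood',onz(sc,*p,.1))
go([.45,.35,.25]);go([.48,0,.25]);go([.45,-.2,.25])
E
```

```text
rack [0.67074217 0.21672121 0.        ]
rack [0.76203034 0.16765135 0.        ]
rack [0.89101154 0.62970639 0.        ]
rack [0.97112446 0.45955718 0.        ]
hood [ 0.58046539 -0.27811415  0.1       ]
hood [1.02984723 0.50637685 0.1       ]
hood [ 0.83436352 -0.55774125  0.1       ]
ee [0.207  0.5894 0.222 ] yaw_y 70.65 tilt [-3.e-04 -1.e-03 -1.e+00] tool d mm [-308.6 -145.4  -27.9] /n [-38.57 -18.17  -3.48] F [-0.86  0.03  0.54] w 0.0869 t 0.15
ee [0.207  0.5894 0.222 ] yaw_y 70.65 tilt [-3.e-04 -1.e-03 -1.e+00] tool d mm [-452.9 -465.7  -27.5] /n [-56.61 -58.21  -3.44] F [-0.86  0.03  0.54] w 0.0869 t 0.15
ee [0.207  0.5894 0.222 ] yaw_y 70.65 tilt [-3.e-04 -1.e-03 -1.e+00] tool d mm [-490.8 -664.3  -27.3] /n [-61.35 -83.04  -3.42] F [-0.86  0.03  0.54] w 0.0869 t 0.15
```

```bash
python3 - <<'E'
from h import *
sc=cams.camera_info('scene');si=cams.camera_info('side')
def two(a,b):
    o,d=ray(sc,*a);p,e=ray(si,*b);t=np.linalg.lstsq(np.c_[d,-e],p-o,rcond=None)[0]
    A=o+d*t[0];B=p+e*t[1];print(((A+B)/2).round(4),np.linalg.norm(A-B).round(4))
two((294,165),(281.5,187)); two((294,160),(283,181)); print(onz(si,292,222,0),onz(sc,302,200,0))
E
```

```text
[ 0.554  -0.2982  0.1115] 0.0115
[ 0.5577 -0.295   0.1231] 0.0103
[ 0.58411766 -0.29939743  0.        ] [ 0.59240758 -0.29788419  0.        ]
```

Request:
{"name": "arm_command", "arguments": {
  "increments": [
    {"dx": -0.038,"dy": -0.018,"dz": -0.003,"gripper": 100},
    {"dx": -0.038,"dy": -0.018,"dz": -0.003,"gripper": 100},
    {"dx": -0.038,"dy": -0.018,"dz": -0.003,"gripper": 100},
    {"dx": -0.038,"dy": -0.018,"dz": -0.003,"gripper": 100},
    {"dx": -0.038,"dy": -0.018,"dz": -0.003,"gripper": 100},
    {"dx": -0.038,"dy": -0.018,"dz": -0.003,"gripper": 100},
    {"dx": -0.02,"dy": -0.04,"dz": -0.003,"gripper": 100},
    {"dx": -0.02,"dy": -0.04,"gripper": 100}
  ]
}}

```text
validation failed for argument at $.in...
```

Request:
{"name": "arm_command", "arguments": {
  "increments": [
    {"dx": -0.038,"dy": -0.018,"dz": -0.003,"spin": 0,"gripper": 100},
    {"dx": -0.038,"dy": -0.018,"dz": -0.003,"spin": 0,"gripper": 100},
    {"dx": -0.038,"dy": -0.018,"dz": -0.003,"spin": 0,"gripper": 100},
    {"dx": -0.038,"dy": -0.018,"dz": -0.003,"spin": 0,"gripper": 100},
    {"dx": -0.038,"dy": -0.018,"dz": -0.003,"spin": 0,"gripper": 100},
    {"dx": -0.038,"dy": -0.018,"dz": -0.003,"spin": 0,"gripper": 100},
    {"dx": -0.02,"dy": -0.04,"dz": -0.003,"spin": 0,"gripper": 100},
    {"dx": -0.02,"dy": -0.04,"dz": 0,"spin": 0,"gripper": 100}
  ],
  "grip_force": 30
}}

```text
time: 1.15
ee_pos: [0.398, 0.322, 0.2434]
eef_rot: [0.168, 0.986, -0.0, -0.0]
ft_force: [0.4, 0.2, 0.8]
width: 0.087
```

```bash
python3 - <<'E'
from h import *
snap('wrist','w1.png');go([.47,-.05,.25])
E
```

```text
ee [0.3999 0.3161 0.2437] yaw_y 70.28 tilt [ 4.e-04 -2.e-03 -1.e+00] tool d mm [-189.5 -321.    -5.5] /n [-23.69 -40.12  -0.69] F [ 5.63 -3.35  0.41] w 0.087 t 1.2
```

View pics/w1.png

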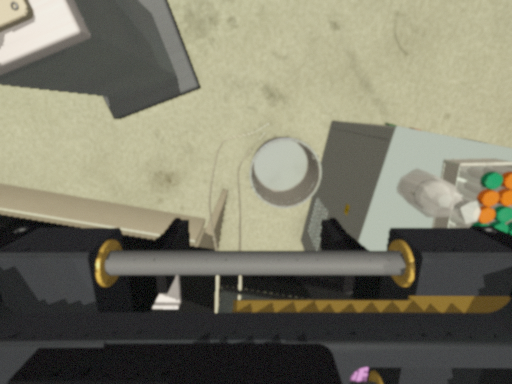

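Request:
{"name": "arm_command", "arguments": {
  "increments": [
    {"dx": -0.03,"dy": -0.04,"dz": 0,"spin": 0,"gripper": 100},
    {"dx": -0.03,"dy": -0.04,"dz": 0,"spin": 0,"gripper": 100},
    {"dx": -0.03,"dy": -0.04,"dz": 0,"spin": 0,"gripper": 100},
    {"dx": -0.025,"dy": -0.04,"dz": 0,"spin": 0,"gripper": 100},
    {"dx": -0.025,"dy": -0.04,"dz": 0,"spin": 0,"gripper": 100},
    {"dx": -0.02,"dy": -0.04,"dz": 0,"spin": 0,"gripper": 100},
    {"dx": -0.015,"dy": -0.04,"dz": 0,"spin": 0,"gripper": 100},
    {"dx": -0.015,"dy": -0.04,"dz": 0,"spin": 0,"gripper": 100}
  ]
}}

```text
time: 2.2
ee_pos: [0.4708, -0.0427, 0.2435]
eef_rot: [0.168, 0.986, 0.0, -0.0]
ft_force: [0.8, 0.1, 0.2]
width: 0.0866
```

```bash
python3 - <<'E'
from h import *
go([.398,-.313,.15])
E
```

```text
ee [ 0.4708 -0.0427  0.2435] yaw_y 70.65 tilt [ 0.e+00  2.e-04 -1.e+00] tool d mm [ -21.  -279.2   93.4] /n [ -2.62 -34.9   11.68] F [0.82 0.13 0.22] w 0.0866 t 2.2
```

Request:
{"name": "arm_command", "arguments": {
  "increments": [
    {"dx": -0.002,"dy": -0.04,"dz": 0.012,"spin": 0,"gripper": 100},
    {"dx": -0.002,"dy": -0.04,"dz": 0.012,"spin": 0,"gripper": 100},
    {"dx": -0.002,"dy": -0.04,"dz": 0.012,"spin": 0,"gripper": 100},
    {"dx": -0.002,"dy": -0.04,"dz": 0.012,"spin": 0,"gripper": 100},
    {"dx": -0.002,"dy": -0.04,"dz": 0.012,"spin": 0,"gripper": 100},
    {"dx": -0.002,"dy": -0.04,"dz": 0.012,"spin": 0,"gripper": 100},
    {"dx": -0.002,"dy": -0.03,"dz": 0.012,"spin": 0,"gripper": 100},
    {"dx": -0.002,"dy": 0,"dz": 0.01,"spin": 0,"gripper": 100}
  ]
}}

```text
time: 3.2
ee_pos: [0.3954, -0.3033, 0.149]
eef_rot: [0.17, 0.985, -0.0, -0.0]
ft_force: [0.2, 0.5, -0.1]
width: 0.0871
```

```bash
python3 - <<'E'
from h import *
go([.398,-.313,.05])
a,_=snap('wrist','w2.png'); b,_=snap('side','s2.png'); c,_=snap('scene','c2.png')
z=np.hstack([cv2.resize(c[130:260,180:310],None,fx=3,fy=3,interpolation=2),cv2.resize(b[130:260,160:290],None,fx=3,fy=3,interpolation=2)])
cv2.imwrite('pics/z2.png',z[:,:,::-1])
go([.398,-.313,.05])
E
```

```text
ee [ 0.3954 -0.3033  0.149 ] yaw_y 70.43 tilt [-5.e-04 -7.e-04 -1.e+00] tool d mm [-5.7 -8.2 99.1] /n [-0.71 -1.02 12.38] F [ 0.18  0.53 -0.11] w 0.0871 t 3.2
ee [ 0.3967 -0.3004  0.1491] yaw_y 70.7 tilt [-1.1e-03  6.0e-04 -1.0e+00] tool d mm [ -5.5 -11.5  99.1] /n [-0.69 -1.44 12.38] F [-0.17  0.27 -0.17] w 0.0871 t 3.35
```

View pics/z2.png

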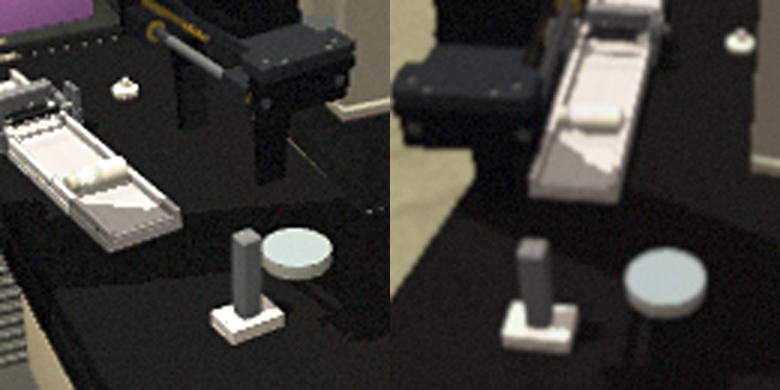

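View pics/w2.png

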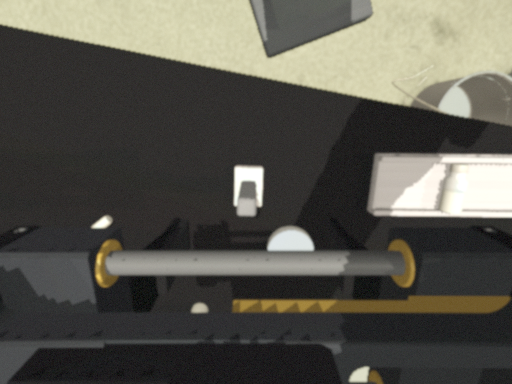

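```bash
python3 - <<'E'
from h import *
s=read_state();i=cams.camera_info('wrist');print(ray(i,256,192))
print('hand top from wrist',onz(i,247,215,.082),'end',onz(i,247,206,.082),'foot c',onz(i,249,187,.013))
print('foot corners',[onz(i,u,v,.013)[:2].round(4) for u,v in((235,166),(263,167),(263,207),(234,207))])
print('proj of tcp:',[(n,np.round(proj(cams.camera_info(n),s['ee_pos']),1)) for n in('wrist','scene','side')])
R=Ro.from_quat(s['eef_rot']).as_matrix();P=np.array(s['ee_pos'])
for sgn in(-1,1):
  for n in('scene','side','wrist'): print(n,np.round(proj(cams.camera_info(n),P+sgn*.0435*R[:,1]),1))
print('track near end',[onz(i,u,v,.02)[:2].round(4) for u,v in((376,153),(370,213))])
E
```

```text
(array([ 0.32377464, -0.27488164,  0.31126809]), array([ 0.27279651, -0.0902604 , -0.95786804]))
hand top from wrist [ 0.40720414 -0.31157777  0.082     ] end [ 0.39893742 -0.30860961  0.082     ] foot c [ 0.40031228 -0.30866437  0.013     ]
foot corners [array([ 0.3718, -0.3153]), array([ 0.3833, -0.2857]), array([ 0.429 , -0.3013]), array([ 0.4176, -0.3337])]
proj of tcp: [('wrist', array([254.7, 233.3])), ('scene', array([256.1, 179.7])), ('side', array([202.6, 181.3]))]
scene [267.8 188.1]
side [197.6 196.1]
wrist [189.3 233.3]
scene [245.1 171.8]
side [207.1 168. ]
wrist [320.2 233.3]
track near end [array([ 0.408 , -0.1641]), array([ 0.4747, -0.1854])]
```

View pics/c2.png

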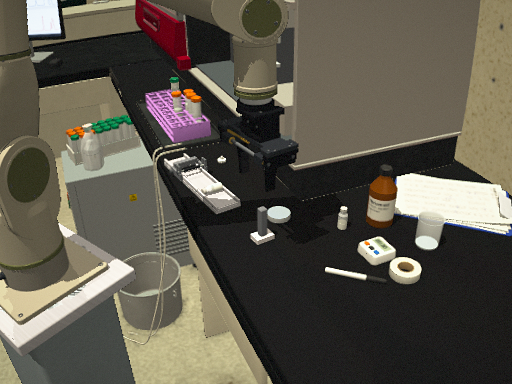

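View pics/s2.png

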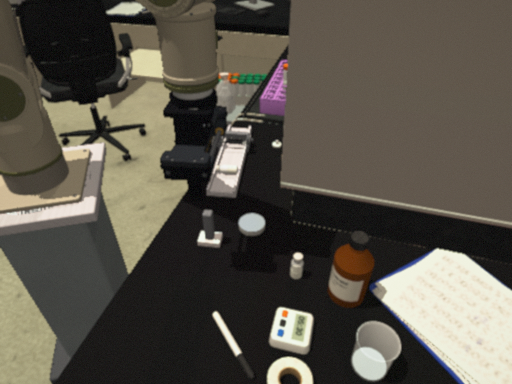

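Request:
{"name": "arm_command", "arguments": {
  "increments": [
    {"dx": -0.005,"dy": -0.01,"dz": 0.0,"spin": 1,"gripper": 100},
    {"dx": 0,"dy": 0,"dz": 0.02,"spin": 0,"gripper": 100},
    {"dx": 0,"dy": 0,"dz": 0.02,"spin": 0,"gripper": 100},
    {"dx": 0,"dy": 0,"dz": 0.02,"spin": 0,"gripper": 100},
    {"dx": 0,"dy": 0,"dz": 0.02,"spin": 0,"gripper": 100},
    {"dx": 0,"dy": 0,"dz": 0.019,"spin": 0,"gripper": 100},
    {"dx": 0,"dy": 0,"dz": 0,"spin": 0,"gripper": 100},
    {"dx": 0,"dy": 0,"dz": 0,"spin": 0,"gripper": 70}
  ]
}}

```text
time: 4.35
ee_pos: [0.3983, -0.3128, 0.0511]
eef_rot: [0.177, 0.984, -0.0, 0.0]
ft_force: [-0.6, 0.2, 1.2]
width: 0.0826
```

```bash
python3 - <<'E'
from h import *
go([.399,-.311,.05])
b,_=snap('side','s3.png'); c,_=snap('scene','c3.png')
z=np.hstack([cv2.resize(c[160:260,200:300],None,fx=4,fy=4,interpolation=2),cv2.resize(b[160:260,160:260],None,fx=4,fy=4,interpolation=2)])
cv2.imwrite('pics/z3.png',z[:,:,::-1])
E
```

```text
ee [ 0.3983 -0.3128  0.0511] yaw_y 69.64 tilt [ 5.e-04 -4.e-04 -1.e+00] tool d mm [-0.1  2.   1.1] /n [-0.01  0.25  0.14] F [-0.58  0.19  1.17] w 0.0826 t 4.35
```

View pics/z3.png

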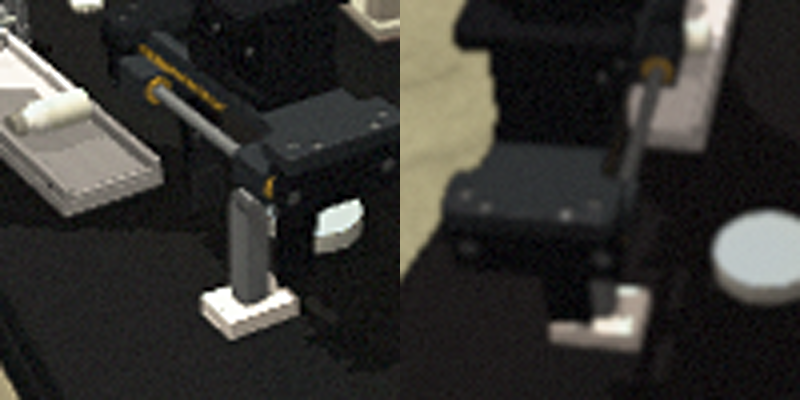

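Request:
{"name": "arm_command", "arguments": {
  "increments": [
    {"dx": 0,"dy": 0,"dz": 0.001,"spin": 0,"gripper": 50},
    {"dx": 0,"dy": 0,"dz": 0,"spin": 0,"gripper": 40},
    {"dx": 0,"dy": 0,"dz": 0,"spin": 0,"gripper": 35},
    {"dx": 0,"dy": 0,"dz": 0,"spin": 0,"gripper": 30},
    {"dx": 0,"dy": 0,"dz": 0,"spin": 0,"gripper": 25},
    {"dx": 0,"dy": 0,"dz": 0,"spin": 0,"gripper": 20},
    {"dx": 0,"dy": 0,"dz": 0,"spin": 0,"gripper": 10},
    {"dx": 0,"dy": 0,"dz": 0,"spin": 0,"gripper": 5}
  ],
  "grip_force": 30
}}

```text
time: 5.45
ee_pos: [0.3979, -0.3125, 0.0495]
eef_rot: [0.177, 0.984, 0.0, -0.0]
ft_force: [0.0, -0.3, -1.4]
width: 0.0176
```

```bash
python3 - <<'E'
from h import *
go([.399,-.311,.05])
b,_=snap('side','s4.png'); c,_=snap('scene','c4.png')
z=np.hstack([cv2.resize(c[160:260,200:300],None,fx=4,fy=4,interpolation=2),cv2.resize(b[160:260,160:260],None,fx=4,fy=4,interpolation=2)])
cv2.imwrite('pics/z4.png',z[:,:,::-1])
E
```

```text
ee [ 0.3979 -0.3125  0.0495] yaw_y 69.65 tilt [-0.e+00  1.e-04 -1.e+00] tool d mm [-0.5  1.8 -0.5] /n [-0.06  0.22 -0.06] F [ 0.02 -0.27 -1.35] w 0.0176 t 5.45
```

View pics/z4.png

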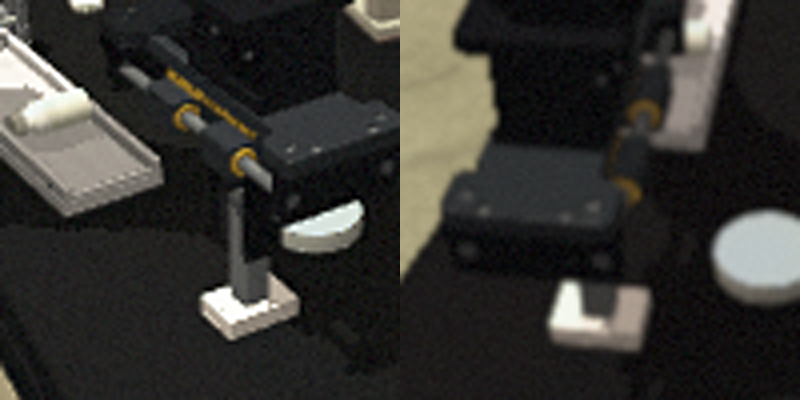

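Request:
{"name": "arm_command", "arguments": {
  "increments": [
    {"dx": 0,"dy": 0,"dz": -0.01,"spin": 0,"gripper": 5},
    {"dx": 0,"dy": 0,"dz": -0.01,"spin": 0,"gripper": 5},
    {"dx": 0,"dy": 0,"dz": -0.02,"spin": 0,"gripper": 5},
    {"dx": 0,"dy": 0.02,"dz": -0.02,"spin": 0,"gripper": 5},
    {"dx": 0,"dy": 0.02,"dz": 0,"spin": 0,"gripper": 5},
    {"dx": 0,"dy": 0.02,"dz": 0,"spin": 0,"gripper": 5},
    {"dx": 0,"dy": 0,"dz": 0,"spin": 0,"gripper": 5},
    {"dx": 0,"dy": 0,"dz": 0,"spin": 0,"gripper": 5}
  ]
}}

```text
time: 6.55
ee_pos: [0.4186, -0.257, 0.1099]
eef_rot: [0.177, 0.984, -0.0, 0.0]
ft_force: [-0.4, -0.2, -1.6]
width: 0.0174
```

```bash
python3 - <<'E'
from h import *
go([.399,-.311,.05])
a,_=snap('wrist','w5.png');b,_=snap('side','s5.png'); c,_=snap('scene','c5.png')
z=np.hstack([cv2.resize(c[140:260,150:290],None,fx=4,fy=4,interpolation=2)])
cv2.imwrite('pics/z5.png',z[:,:,::-1])
cv2.imwrite('pics/z5b.png',cv2.resize(b[115:245,160:290],None,fx=4,fy=4,interpolation=2)[:,:,::-1])
cv2.imwrite('pics/z5w.png',cv2.resize(a[100:240,232:512],None,fx=2.8,fy=2.8,interpolation=2)[:,:,::-1])
E
```

```text
ee [ 0.4186 -0.257   0.1099] yaw_y 69.62 tilt [ 5.e-04 -2.e-04 -1.e+00] tool d mm [ -0.4 -57.5  59.9] /n [-0.05 -7.18  7.49] F [-0.43 -0.21 -1.6 ] w 0.0174 t 6.55
```

View pics/z5.png

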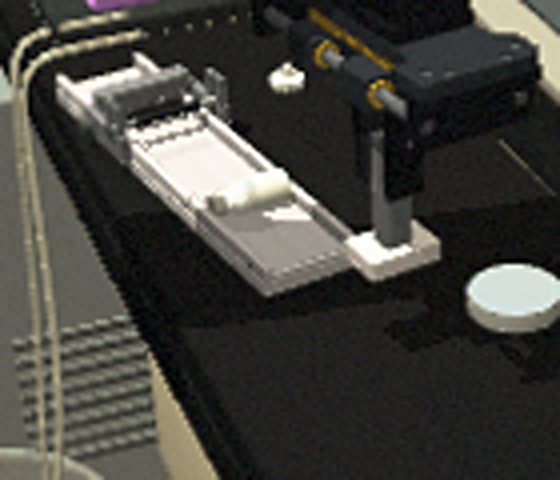

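View pics/z5b.png

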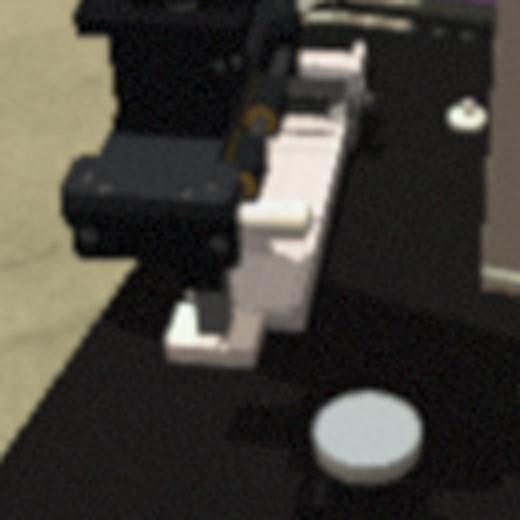

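View pics/z5w.png

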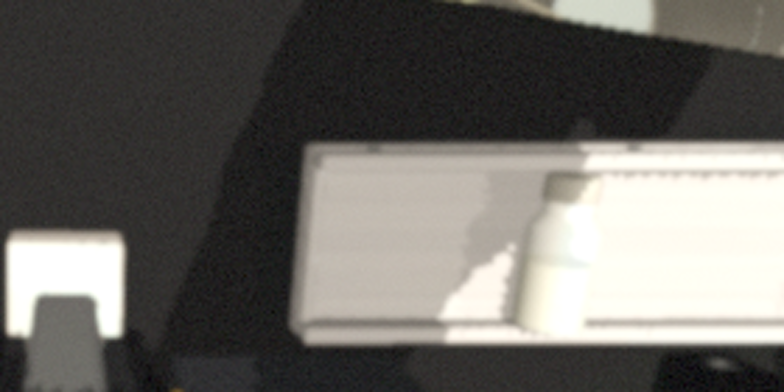

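```bash
python3 - <<'E'
from h import *
i=cams.camera_info('wrist');a=cv2.cvtColor(cv2.imread('pics/w5.png'),6).astype(int)
s=read_state();R=Ro.from_quat(s['eef_rot']).as_matrix();P=np.array(s['ee_pos'])
for u in (350,370,395,420,460,480,500):
    print(u,a[145:165,u], a[212:228,u])
for v in(185,190,200): print(v,a[v,230:280].tolist())
for u in(240,250,260,270): print(u,a[175:228,u].tolist())
def T(u,v,z): p=onz(i,u,v,z);return (1000*(R.T@(p-P))).round(1),p.round(4)
E
```

```text
350 [ 29  32  27  25  33  61 101 132 136 134 152 170 181 182 184 183 181 187
 187 188] [176 159 132 122 133 157 174 182 180 168 136  86  41  32  28  29]
370 [ 33  26  24  30  38  61 104 133 137 136 156 173 180 183 183 182 182 184
 187 188] [180 164 134 119 136 156 174 181 179 167 135  86  43  26  32  34]
395 [ 28  30  31  27  41  66 105 137 138 139 156 174 181 184 184 180 179 184
 188 186] [251 232 198 180 199 229 247 251 248 226 174  99  54  49  51  47]
420 [ 30  35  29  33  32  62 106 131 137 138 160 178 185 184 182 179 171 171
 168 167] [213 215 218 217 214 209 221 240 245 225 174 100  58  50  47  48]
460 [ 32  29  34  33  52  96 143 168 176 203 236 252 254 254 250 231 213 227
 244 251] [249 230 197 183 205 234 252 254 253 232 180 103  53  49  44  48]
480 [ 40  46  44  51  60 111 175 210 213 217 241 253 254 254 250 230 205 212
 235 249] [246 223 193 187 213 240 254 254 253 234 183 103  52  42  20  17]
500 [ 42  43  48  50  63 109 167 200 203 213 238 254 254 254 250 227 204 207
 227 244] [247 224 194 187 213 241 254 254 253 236 183 105  57  49  47  46]
185 [46, 48, 48, 57, 101, 151
[... 1051 characters left out ...]
, 255, 255, 255, 255, 255, 255, 255, 255, 255, 255, 255, 254, 231, 178, 121, 109, 108, 106, 108, 107, 108, 110, 110, 110, 110, 109, 110, 110, 111, 110, 108, 110, 110, 108, 110, 108]
260 [50, 49, 46, 50, 48, 50, 60, 103, 148, 175, 193, 219, 245, 255, 255, 255, 255, 255, 255, 255, 255, 255, 255, 255, 255, 255, 255, 255, 255, 234, 180, 122, 110, 104, 108, 112, 108, 110, 109, 107, 109, 110, 109, 109, 108, 108, 110, 111, 107, 111, 111, 111, 108]
270 [52, 49, 47, 45, 45, 50, 62, 102, 146, 172, 190, 214, 242, 254, 255, 255, 255, 255, 255, 255, 255, 255, 255, 255, 255, 255, 255, 255, 255, 255, 255, 255, 255, 255, 255, 255, 255, 255, 255, 255, 255, 255, 255, 254, 229, 169, 88, 59, 44, 48, 40, 38, 41]
```

```bash
python3 - <<'E'
from h import *
i=cams.camera_info('wrist')
s=read_state();R=Ro.from_quat(s['eef_rot']).as_matrix();P=np.array(s['ee_pos'])
def T(u,v,z): p=onz(i,u,v,z);return (1000*(R.T@(p-P))).round(1)
for n,u,v,z in [('rail near',350,154.8,.02),('rail near',420,154.9,.02),('rail near',500,154.8,.02),('rail far',350,222.8,.02),('rail far',395,222.6,.02),('rail far',500,222.8,.02),
 ('near bot',350,150.6,0.),('near bot',500,150.2,0.),
 ('foot near',240,186,.073),('foot near',270,186.5,.073),('foot far',240,219.8,.073),('foot far',270,219.9,.073),('foot L',233.7,195,.073),('foot R',276.2,195,.073),
 ('vial cap',436,163,.021),('vial base',428,218,.021),('vial L',419,205,.021),('vial R',440.5,205,.021),('track end',339,165,.02),('track end',336,215,.02)]: print(n,T(u,v,z))
E
```

```text
rail near [38.4 90.1 89.6]
rail near [ 38.3 156.   89.6]
rail near [ 38.3 230.7  89.6]
rail far [-31.1  97.1  89.6]
rail far [-30.9 142.7  89.6]
rail far [-30.9 248.6  89.6]
near bot [ 39.6  96.8 109.6]
near bot [ 39.8 247.9 109.6]
foot near [ 22.4 -11.4  36.6]
foot near [22.  11.8 36.6]
foot far [ -5.7 -11.8  36.6]
foot far [-5.8 12.2 36.6]
foot L [ 15.1 -16.4  36.6]
foot R [15.2 16.7 36.6]
vial cap [ 30.7 171.8  88.6]
vial base [-25.4 174.5  88.6]
vial L [-11.5 163.1  88.6]
vial R [-11.5 184.3  88.6]
track end [28.6 80.6 89.6]
track end [-22.6  82.1  89.6]
```

Request:
{"name": "arm_command", "arguments": {
  "increments": [
    {"dx": 0.004,"dy": 0.02,"dz": 0,"spin": 0,"gripper": 5},
    {"dx": 0,"dy": 0.03,"dz": 0,"spin": 0,"gripper": 5},
    {"dx": 0,"dy": 0.03,"dz": 0,"spin": 0,"gripper": 5},
    {"dx": 0,"dy": 0.03,"dz": 0,"spin": 0,"gripper": 5},
    {"dx": 0,"dy": 0.015,"dz": 0.008,"spin": 0,"gripper": 5},
    {"dx": 0,"dy": 0,"dz": 0.01,"spin": 0,"gripper": 5},
    {"dx": 0,"dy": 0,"dz": 0.01,"spin": 0,"gripper": 5},
    {"dx": 0,"dy": 0,"dz": 0,"spin": 0,"gripper": 5}
  ]
}}

```text
time: 7.7
ee_pos: [0.4574, -0.1388, 0.0805]
eef_rot: [0.178, 0.984, -0.0, -0.001]
ft_force: [0.2, 0.4, -1.3]
width: 0.0179
```

```bash
python3 - <<'E'
from h import *
go([.399,-.311,.0625])
a,_=snap('wrist','w6.png');b,_=snap('side','s6.png'); c,_=snap('scene','c6.png')
cv2.imwrite('pics/z6.png',cv2.resize(c[140:240,150:270],None,fx=6,fy=6,interpolation=2)[:,:,::-1])
cv2.imwrite('pics/z6w.png',cv2.resize(a[100:240,232:512],None,fx=2.8,fy=2.8,interpolation=2)[:,:,::-1])
E
```

```text
ee [ 0.4574 -0.1388  0.0805] yaw_y 69.54 tilt [-2.1e-03 -4.0e-04 -1.0e+00] tool d mm [  -5.6 -181.7   18.2] /n [ -0.7  -22.72   2.27] F [ 0.17  0.38 -1.29] w 0.0179 t 7.7
```

View pics/z6.png

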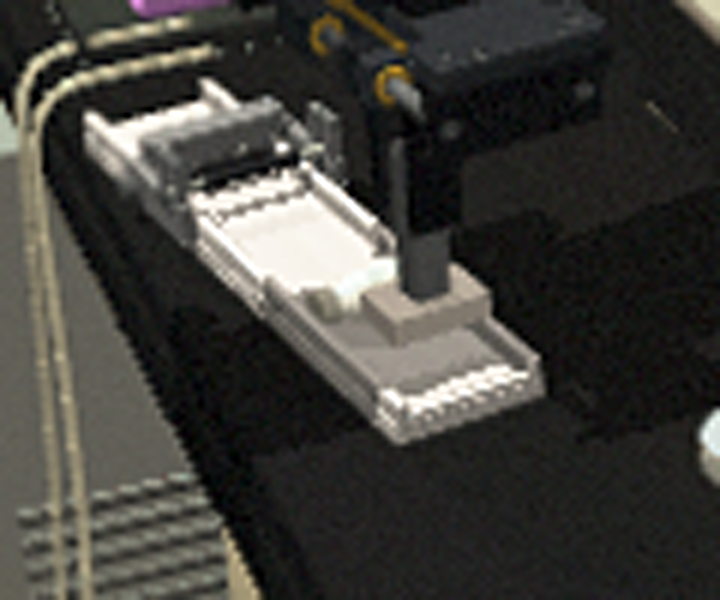

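View pics/z6w.png

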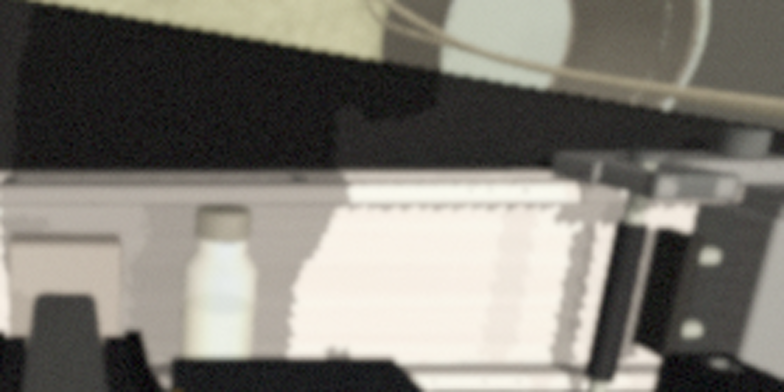

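```bash
python3 - <<'E'
from h import *
i=cams.camera_info('wrist')
s=read_state();R=Ro.from_quat(s['eef_rot']).as_matrix();P=np.array(s['ee_pos'])
a=cv2.cvtColor(cv2.imread('pics/w6.png'),6).astype(int)
print(P.round(4))
for u in(300,340,400,420): print(u,a[155:178,u])
for u in(242,255,268): print(u,a[178:195,u])
for v in(190,200,210,220): print(v,a[v,428:480].tolist())
print(a[200,290:330],a[210,228:280])
def T(u,v,z): p=onz(i,u,v,z);return (1000*(R.T@(p-P))).round(1)
W=lambda x,y:(232+x/2.8,100+y/2.8)
for n,p,z in [('foot near',(20,243),.044),('foot near',(115,243),.044),('foot L',(9,280),.044),('foot R',(121,280),.044),('rail near',(150,181),.02),('rail near',(500,181),.02),('roller',(629,230),.034),('roller',(603,370),.034),('vial L',(187,320),.021),('vial R',(255,320),.021),('cap',(222,207),.021),('cap base',(222,235),.021)]: print(n,T(*W(*p),z))
E
```

```text
[ 0.4585 -0.1383  0.0817]
300 [ 10  26  25  28  38  54  87 117 127 122 125 141 162 172 175 175 172 163
 159 156 158 156 156]
340 [ 26  27  30  20  39  63  89 103 104  99 118 145 165 173 177 179 171 165
 165 169 170 172 169]
400 [ 39  39  43  46  54  96 148 184 193 185 198 222 236 240 244 243 233 216
 211 223 234 240 242]
420 [ 41  40  44  41  65 112 155 187 185 188 204 226 233 237 242 243 231 207
 192 205 223 230 234]
242 [168 164 162 159 149 132 121 122 141 166 181 189 191 189 191 191 189]
255 [177 178 178 173 161 142 124 121 142 164 179 186 190 190 189 190 189]
268 [176 175 175 173 165 146 126 121 135 160 178 185 188 188 188 188 190]
190 [244, 244, 244, 244, 243, 239, 227, 198, 177, 174, 171, 168, 161, 158, 166, 193, 224, 233, 234, 234, 221, 184, 117, 52, 36, 34, 37, 48, 51, 55, 55, 60, 68, 107, 132, 139, 107, 64, 36, 21, 31, 25, 30, 23, 30, 29, 31, 34, 38, 48, 59, 63]
200 [242, 241, 240, 234, 220, 199, 177, 172, 170, 166, 161, 161, 175, 204, 225, 231, 231, 230, 216, 174, 101, 46, 35, 37, 36, 47, 51, 55, 53, 62, 75, 109, 134, 131, 97, 52, 33, 22, 31, 29, 21, 28, 32, 23, 30, 36, 41,
[... 486 characters left out ...]
139]
[159 159 162 159 160 159 159 165 176 188 201 208 216 221 225 227 230 231
 231 231 231 233 234 233 234 234 234 234 233 232 229 222 212 192 177 171
 172 169 173 169] [239 239 239 239 238 238 229 206 181 176 174 177 176 173 165 136  97  70
  65  63  63  62  64  63  59  64  60  63  65  65  62  66  67  64  61  63
  74  92 134 169 183 186 187 189 187 184 179 178 174 171 166 166]
foot near [ 21.5 -12.2  37.7]
foot near [21.5 14.2 37.7]
foot L [ 10.7 -15.4  37.7]
foot R [10.7 16.1 37.7]
rail near [34.4 26.2 61.7]
rail near [ 34.3 132.2  61.7]
roller [ 22.6 163.3  47.7]
roller [-21.6 164.8  47.7]
vial L [-10.4  39.4  60.7]
vial R [-10.4  61.1  60.7]
cap [26.5 48.3 60.7]
cap base [17.7 48.9 60.7]
```

Request:
{"name": "arm_command", "arguments": {
  "increments": [
    {"dx": 0,"dy": 0,"dz": 0.007,"spin": 0,"gripper": 5},
    {"dx": 0,"dy": 0,"dz": 0.007,"spin": 0,"gripper": 5},
    {"dx": 0,"dy": 0,"dz": 0.005,"spin": 0,"gripper": 5},
    {"dx": 0,"dy": 0,"dz": 0,"spin": 0,"gripper": 5},
    {"dx": 0,"dy": 0.003,"dz": 0,"spin": 0,"gripper": 5},
    {"dx": 0,"dy": 0.004,"dz": 0,"spin": 0,"gripper": 5},
    {"dx": 0,"dy": 0.004,"dz": 0,"spin": 0,"gripper": 5},
    {"dx": 0,"dy": 0.004,"dz": 0,"spin": 0,"gripper": 5}
  ]
}}

```text
time: 8.85
ee_pos: [0.464, -0.1232, 0.0626]
eef_rot: [0.177, 0.984, 0.0, 0.0]
ft_force: [0.1, 0.3, -1.0]
width: 0.0178
```

```bash
cat >>h.py <<'E'
def st():
    s=read_state();R=Ro.from_quat(s['eef_rot']).as_matrix();p=np.array(s['ee_pos']);f=np.array(s['ft_force'])
    n=np.array([np.cos(np.radians(69.6)),np.sin(np.radians(69.6)),0]);o=np.array([.5,-.028,0])
    print('along mm',(1000*(p-o)@n).round(2),'lat',(1000*(p-o)@np.array([n[1],-n[0],0])).round(2),'z',p[2].round(4),'F along',(f@n).round(2),'Flat',(f@np.array([n[1],-n[0],0])).round(2),'Fz',f[2].round(2),'w',round(s['width'],4),'yaw',np.degrees(np.arctan2(R[1,1],R[0,1])).round(2),'t',s['time'])
E
python3 - <<'E'
from h import *
st()
a,_=snap('wrist','w7.png');st();b,_=snap('side','s7.png');st()
cv2.imwrite('pics/z7w.png',cv2.resize(a[100:240,232:512],None,fx=2.8,fy=2.8,interpolation=2)[:,:,::-1])
cv2.imwrite('pics/z7.png',cv2.resize(b[115:245,160:290],None,fx=4,fy=4,interpolation=2)[:,:,::-1])
E
```

```text
along mm -101.79 lat -0.59 z 0.0626 F along 0.32 Flat 0.03 Fz -1.03 w 0.0178 yaw 69.66 t 8.85
along mm -101.27 lat -0.62 z 0.0626 F along 0.31 Flat 0.03 Fz -0.6 w 0.0177 yaw 69.69 t 8.9
along mm -101.62 lat -0.65 z 0.0626 F along -0.64 Flat 0.18 Fz -2.34 w 0.0177 yaw 69.69 t 8.95
```

View pics/z7w.png

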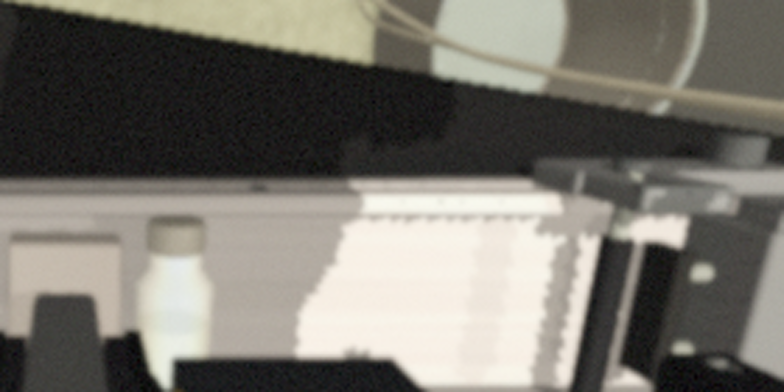

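Request:
{"name": "arm_command", "arguments": {
  "increments": [
    {"dx": 0,"dy": 0.003,"dz": 0,"spin": 0,"gripper": 5},
    {"dx": 0,"dy": 0.003,"dz": 0,"spin": 0,"gripper": 5},
    {"dx": 0,"dy": 0.003,"dz": 0,"spin": 0,"gripper": 5},
    {"dx": 0,"dy": 0.004,"dz": 0,"spin": 0,"gripper": 5},
    {"dx": 0,"dy": 0.005,"dz": 0,"spin": 0,"gripper": 5},
    {"dx": 0,"dy": 0.006,"dz": 0,"spin": 0,"gripper": 5},
    {"dx": 0,"dy": 0.006,"dz": 0,"spin": 0,"gripper": 5},
    {"dx": 0,"dy": 0.006,"dz": 0,"spin": 0,"gripper": 5}
  ]
}}

```text
time: 9.95
ee_pos: [0.4764, -0.0894, 0.0625]
eef_rot: [0.177, 0.984, 0.0, 0.0]
ft_force: [0.2, 0.3, -1.2]
width: 0.0178
```

```bash
python3 - <<'E'
from h import *
st()
a,_=snap('wrist','w8.png');st()
cv2.imwrite('pics/z8w.png',cv2.resize(a[100:240,232:512],None,fx=2.8,fy=2.8,interpolation=2)[:,:,::-1])
E
```

```text
along mm -65.75 lat -0.71 z 0.0625 F along 0.35 Flat 0.04 Fz -1.2 w 0.0178 yaw 69.66 t 9.95
along mm -64.92 lat -0.73 z 0.0625 F along 0.95 Flat 0.16 Fz -1.26 w 0.0177 yaw 69.7 t 10.0
```

View pics/z8w.png

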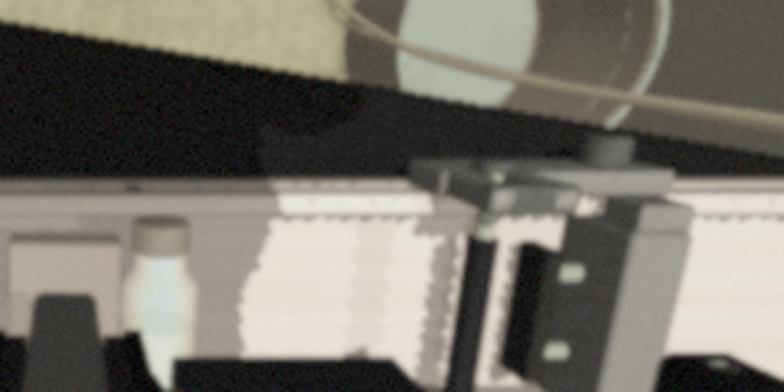

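```bash
python3 - <<'E'
from h import *
i=cams.camera_info('wrist')
s=read_state();R=Ro.from_quat(s['eef_rot']).as_matrix();P=np.array(s['ee_pos'])
def T(u,v,z): p=onz(i,u,v,z);return (1000*(R.T@(p-P))).round(1)
W=lambda x,y:(232+x/2.8,100+y/2.8)
for n,p,z in [('roller',(482,250),.033),('roller',(463,370),.033),('vial L',(126,320),.021),('vial R',(195,320),.021),('buffer face',(520,300),.025),('buffer face',(508,365),.025),('foot R',(121,280),.026)]: print(n,T(*W(*p),z))
E
```

```text
roller [ 21.9 111.5  29.5]
roller [-13.1 111.7  29.5]
vial L [-2.9 18.2 41.5]
vial R [-2.9 38.3 41.5]
buffer face [  4.8 129.2  37.5]
buffer face [-15.3 129.2  37.5]
foot R [11.1 16.1 36.5]
```

Request:
{"name": "arm_command", "arguments": {
  "increments": [
    {"dx": 0,"dy": 0.006,"dz": 0,"spin": 0,"gripper": 5},
    {"dx": 0,"dy": 0.008,"dz": 0,"spin": 0,"gripper": 5},
    {"dx": 0,"dy": 0.008,"dz": 0,"spin": 0,"gripper": 5},
    {"dx": 0,"dy": 0.008,"dz": 0,"spin": 0,"gripper": 5},
    {"dx": 0,"dy": 0.008,"dz": 0,"spin": 0,"gripper": 5},
    {"dx": 0,"dy": 0.008,"dz": 0,"spin": 0,"gripper": 5},
    {"dx": 0,"dy": 0.007,"dz": 0,"spin": 0,"gripper": 5},
    {"dx": 0,"dy": 0.005,"dz": 0,"spin": 0,"gripper": 5}
  ]
}}

```text
time: 11.0
ee_pos: [0.4965, -0.035, 0.0625]
eef_rot: [0.177, 0.984, 0.0, -0.0]
ft_force: [-0.4, 0.7, -1.4]
width: 0.0177
```

```bash
python3 - <<'E'
from h import *
st()
a,_=snap('wrist','w9.png');st();c,_=snap('scene','c9.png');st()
cv2.imwrite('pics/z9w.png',cv2.resize(a[100:240,232:512],None,fx=2.8,fy=2.8,interpolation=2)[:,:,::-1])
cv2.imwrite('pics/z9.png',cv2.resize(c[130:230,140:260],None,fx=6,fy=6,interpolation=2)[:,:,::-1])
i=cams.camera_info('wrist')
s=read_state();R=Ro.from_quat(s['eef_rot']).as_matrix();P=np.array(s['ee_pos'])
print([ (u,(1000*(R.T@(onz(i,u,200,.033)-P))).round(1)[1]) for u in range(290,345,5)])
E
```

```text
along mm -7.77 lat -0.8 z 0.0625 F along 0.51 Flat -0.66 Fz -1.38 w 0.0177 yaw 69.66 t 11.0
along mm -7.16 lat -0.79 z 0.0625 F along 1.46 Flat 0.63 Fz -0.87 w 0.0182 yaw 69.69 t 11.05
along mm -7.69 lat -0.79 z 0.0625 F along -0.5 Flat -0.21 Fz -1.18 w 0.0178 yaw 69.69 t 11.1
[(290, np.float64(26.7)), (295, np.float64(30.5)), (300, np.float64(34.3)), (305, np.float64(38.1)), (310, np.float64(41.8)), (315, np.float64(45.6)), (320, np.float64(49.4)), (325, np.float64(53.2)), (330, np.float64(57.0)), (335, np.float64(60.7)), (340, np.float64(64.5))]
```

View pics/z9w.png

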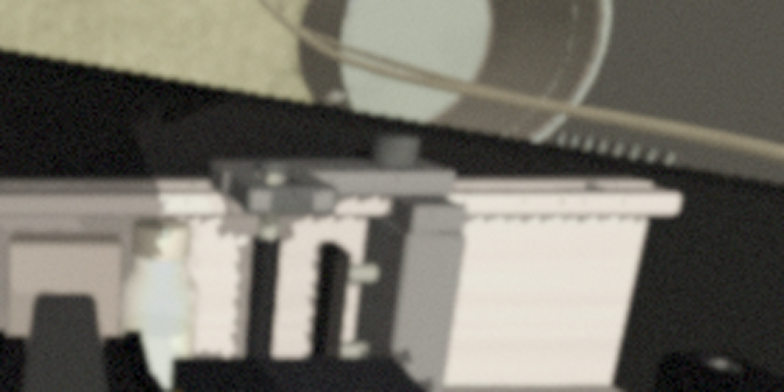

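View pics/z9.png

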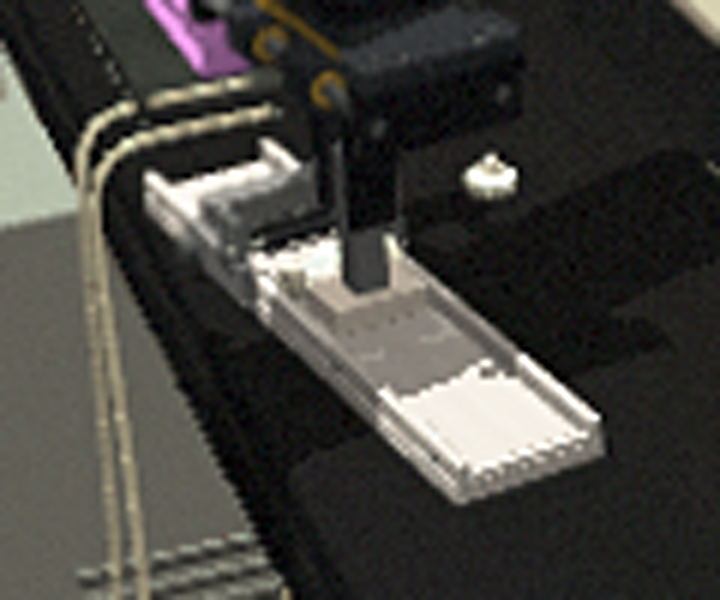

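Request:
{"name": "arm_command", "arguments": {
  "increments": [
    {"dx": 0,"dy": 0.003,"dz": 0,"spin": 0,"gripper": 5},
    {"dx": 0,"dy": 0.003,"dz": 0,"spin": 0,"gripper": 5},
    {"dx": 0,"dy": 0.003,"dz": 0,"spin": 0,"gripper": 5},
    {"dx": 0,"dy": 0.002,"dz": 0,"spin": 0,"gripper": 5},
    {"dx": 0,"dy": 0.0015,"dz": 0,"spin": 0,"gripper": 5},
    {"dx": 0,"dy": 0.001,"dz": 0,"spin": 0,"gripper": 5},
    {"dx": 0,"dy": 0.001,"dz": 0,"spin": 0,"gripper": 5},
    {"dx": 0,"dy": 0.001,"dz": 0,"spin": 0,"gripper": 5}
  ]
}}

```text
time: 12.1
ee_pos: [0.5018, -0.0209, 0.0625]
eef_rot: [0.177, 0.984, 0.0, 0.0]
ft_force: [0.1, 0.3, -1.2]
width: 0.0178
```

```bash
python3 - <<'E'
from h import *
st()
E
```

```text
along mm 7.27 lat -0.76 z 0.0625 F along 0.33 Flat -0.05 Fz -1.2 w 0.0178 yaw 69.64 t 12.1
```

Request:
{"name": "arm_command", "arguments": {
  "increments": [
    {"dx": 0,"dy": 0.001,"dz": 0,"spin": 0,"gripper": 5},
    {"dx": 0,"dy": 0.001,"dz": 0,"spin": 0,"gripper": 5},
    {"dx": 0,"dy": 0.001,"dz": 0,"spin": 0,"gripper": 5},
    {"dx": 0,"dy": 0.001,"dz": 0,"spin": 0,"gripper": 5},
    {"dx": 0,"dy": 0.0005,"dz": 0,"spin": 0,"gripper": 5},
    {"dx": 0,"dy": 0,"dz": 0,"spin": 0,"gripper": 5},
    {"dx": 0,"dy": 0,"dz": 0,"spin": 0,"gripper": 5},
    {"dx": 0,"dy": 0,"dz": 0,"spin": 0,"gripper": 5}
  ]
}}

```text
time: 13.1
ee_pos: [0.5028, -0.0184, 0.0624]
eef_rot: [0.177, 0.984, -0.001, -0.0]
ft_force: [-3.1, -6.9, 1.6]
width: 0.0175
```

```bash
python3 - <<'E'
from h import *
st()
E
```

```text
along mm 10.02 lat -0.69 z 0.0624 F along -7.53 Flat -0.47 Fz 1.56 w 0.0175 yaw 69.57 t 13.1
```

Request:
{"name": "arm_command", "arguments": {
  "increments": [
    {"dx": 0,"dy": 0.0003,"dz": 0,"spin": 0,"gripper": 5},
    {"dx": 0,"dy": 0.0003,"dz": 0,"spin": 0,"gripper": 5},
    {"dx": 0,"dy": 0.0002,"dz": 0,"spin": 0,"gripper": 5},
    {"dx": 0,"dy": 0,"dz": 0,"spin": 0,"gripper": 5},
    {"dx": 0,"dy": 0,"dz": 0,"spin": 0,"gripper": 5},
    {"dx": 0,"dy": 0,"dz": 0,"spin": 0,"gripper": 5},
    {"dx": 0,"dy": 0,"dz": 0,"spin": 0,"gripper": 5},
    {"dx": 0,"dy": 0,"dz": 0,"spin": 0,"gripper": 5}
  ]
}}

```text
time: 14.1
ee_pos: [0.5032, -0.0176, 0.0625]
eef_rot: [0.177, 0.984, -0.001, -0.0]
ft_force: [-2.4, -6.5, 1.4]
width: 0.0174
```

```bash
python3 - <<'E'
from h import *
st()
a,_=snap('wrist','w10.png');st()
cv2.imwrite('pics/z10w.png',cv2.resize(a[100:240,232:512],None,fx=2.8,fy=2.8,interpolation=2)[:,:,::-1])
E
```

```text
along mm 10.88 lat -0.66 z 0.0625 F along -6.93 Flat 0.0 Fz 1.44 w 0.0174 yaw 69.57 t 14.1
along mm 10.85 lat -0.7 z 0.0624 F along -6.5 Flat 0.2 Fz 1.7 w 0.0175 yaw 69.57 t 14.15
```

View pics/z10w.png

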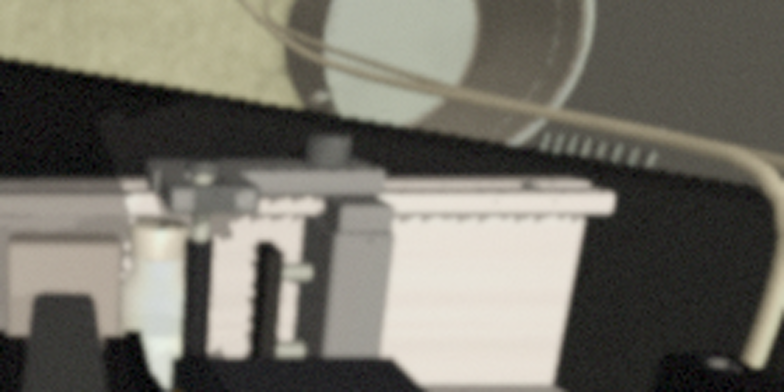

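Request:
{"name": "arm_command", "arguments": {
  "increments": [
    {"dx": 0,"dy": 0.0005,"dz": 0,"spin": 0,"gripper": 5},
    {"dx": 0,"dy": 0.0005,"dz": 0,"spin": 0,"gripper": 5},
    {"dx": 0,"dy": 0.0005,"dz": 0,"spin": 0,"gripper": 5},
    {"dx": 0,"dy": 0.0005,"dz": 0,"spin": 0,"gripper": 5},
    {"dx": 0,"dy": 0.0005,"dz": 0,"spin": 0,"gripper": 5},
    {"dx": 0,"dy": 0.0005,"dz": 0,"spin": 0,"gripper": 5},
    {"dx": 0,"dy": 0,"dz": 0,"spin": 0,"gripper": 5},
    {"dx": 0,"dy": 0,"dz": 0,"spin": 0,"gripper": 5}
  ]
}}

```text
time: 15.15
ee_pos: [0.5047, -0.0133, 0.0625]
eef_rot: [0.177, 0.984, -0.0, 0.0]
ft_force: [-2.2, -4.0, -0.0]
width: 0.0177
```

```bash
python3 - <<'E'
from h import *
st()
E
```

```text
along mm 15.4 lat -0.73 z 0.0625 F along -4.5 Flat -0.68 Fz -0.03 w 0.0177 yaw 69.64 t 15.15
```

Request:
{"name": "arm_command", "arguments": {
  "increments": [
    {"dx": 0,"dy": 0.0006,"dz": 0,"spin": 0,"gripper": 5},
    {"dx": 0,"dy": 0.0006,"dz": 0,"spin": 0,"gripper": 5},
    {"dx": 0,"dy": 0.0006,"dz": 0,"spin": 0,"gripper": 5},
    {"dx": 0,"dy": 0.0006,"dz": 0,"spin": 0,"gripper": 5},
    {"dx": 0,"dy": 0.0006,"dz": 0,"spin": 0,"gripper": 5},
    {"dx": 0,"dy": 0.0006,"dz": 0,"spin": 0,"gripper": 5},
    {"dx": 0,"dy": 0,"dz": 0,"spin": 0,"gripper": 5},
    {"dx": 0,"dy": 0,"dz": 0,"spin": 0,"gripper": 5}
  ]
}}

```text
time: 16.15
ee_pos: [0.506, -0.0095, 0.0626]
eef_rot: [0.177, 0.984, 0.0, 0.0]
ft_force: [-0.4, -0.4, -1.0]
width: 0.0175
```

```bash
python3 - <<'E'
from h import *
st()
E
```

```text
along mm 19.41 lat -0.79 z 0.0626 F along -0.55 Flat -0.21 Fz -1.03 w 0.0175 yaw 69.65 t 16.15
```

Request:
{"name": "arm_command", "arguments": {
  "increments": [
    {"dx": 0,"dy": 0.0008,"dz": 0,"spin": 0,"gripper": 5},
    {"dx": 0,"dy": 0.0008,"dz": 0,"spin": 0,"gripper": 5},
    {"dx": 0,"dy": 0.0008,"dz": 0,"spin": 0,"gripper": 5},
    {"dx": 0,"dy": 0.0008,"dz": 0,"spin": 0,"gripper": 5},
    {"dx": 0,"dy": 0.0008,"dz": 0,"spin": 0,"gripper": 5},
    {"dx": 0,"dy": 0.0008,"dz": 0,"spin": 0,"gripper": 5},
    {"dx": 0,"dy": 0,"dz": 0,"spin": 0,"gripper": 5},
    {"dx": 0,"dy": 0,"dz": 0,"spin": 0,"gripper": 5}
  ]
}}

```text
time: 17.15
ee_pos: [0.5076, -0.0052, 0.0625]
eef_rot: [0.177, 0.984, 0.0, 0.0]
ft_force: [-0.5, 0.2, -1.1]
width: 0.0175
```

```bash
python3 - <<'E'
from h import *
st()
a,_=snap('wrist','w11.png');st()
cv2.imwrite('pics/z11w.png',cv2.resize(a[100:240,232:512],None,fx=2.8,fy=2.8,interpolation=2)[:,:,::-1])
E
```

```text
along mm 24.05 lat -0.81 z 0.0625 F along 0.01 Flat -0.59 Fz -1.11 w 0.0175 yaw 69.65 t 17.15
along mm 23.99 lat -0.82 z 0.0625 F along -0.66 Flat -0.3 Fz -0.82 w 0.0178 yaw 69.64 t 17.2
```

View pics/z11w.png

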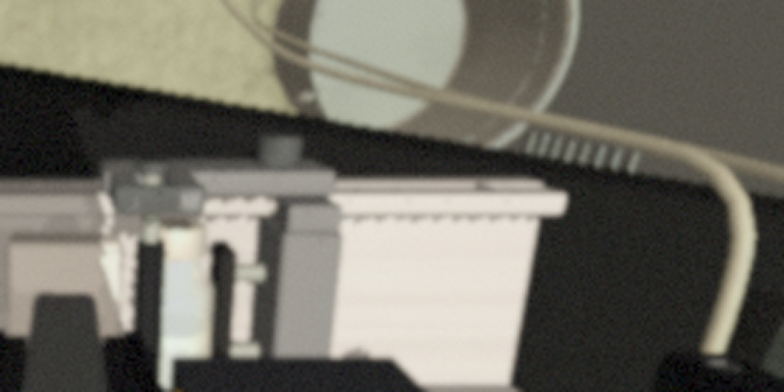

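Request:
{"name": "arm_command", "arguments": {
  "increments": [
    {"dx": 0,"dy": 0.0006,"dz": 0,"spin": 0,"gripper": 5},
    {"dx": 0,"dy": 0.0006,"dz": 0,"spin": 0,"gripper": 5},
    {"dx": 0,"dy": 0.0006,"dz": 0,"spin": 0,"gripper": 5},
    {"dx": 0,"dy": 0.0006,"dz": 0,"spin": 0,"gripper": 5},
    {"dx": 0,"dy": 0.0006,"dz": 0,"spin": 0,"gripper": 5},
    {"dx": 0,"dy": 0,"dz": 0,"spin": 0,"gripper": 5},
    {"dx": 0,"dy": 0,"dz": 0,"spin": 0,"gripper": 5},
    {"dx": 0,"dy": 0,"dz": 0,"spin": 0,"gripper": 5}
  ]
}}

```text
time: 18.2
ee_pos: [0.5087, -0.0025, 0.0625]
eef_rot: [0.177, 0.984, 0.0, 0.0]
ft_force: [-0.9, 0.4, -1.1]
width: 0.0177
```

```bash
python3 - <<'E'
from h import *
st()
E
```

```text
along mm 26.93 lat -0.77 z 0.0625 F along 0.07 Flat -1.01 Fz -1.1 w 0.0177 yaw 69.64 t 18.2
```

Request:
{"name": "arm_command", "arguments": {
  "increments": [
    {"dx": 0,"dy": 0.0005,"dz": 0,"spin": 0,"gripper": 5},
    {"dx": 0,"dy": 0.0005,"dz": 0,"spin": 0,"gripper": 5},
    {"dx": 0,"dy": 0.0005,"dz": 0,"spin": 0,"gripper": 5},
    {"dx": 0,"dy": 0.0005,"dz": 0,"spin": 0,"gripper": 5},
    {"dx": 0,"dy": 0,"dz": 0,"spin": 0,"gripper": 5},
    {"dx": 0,"dy": 0,"dz": 0,"spin": 0,"gripper": 5},
    {"dx": 0,"dy": 0,"dz": 0,"spin": 0,"gripper": 5},
    {"dx": 0,"dy": 0,"dz": 0,"spin": 0,"gripper": 5}
  ]
}}

```text
time: 19.2
ee_pos: [0.5093, -0.0007, 0.0625]
eef_rot: [0.177, 0.984, -0.0, -0.0]
ft_force: [-0.3, -1.5, -0.8]
width: 0.0175
```

```bash
python3 - <<'E'
from h import *
st()
a,_=snap('wrist','w12.png');st()
cv2.imwrite('pics/z12w.png',cv2.resize(a[130:240,232:392],None,fx=5,fy=5,interpolation=2)[:,:,::-1])
E
```

```text
along mm 28.86 lat -0.79 z 0.0625 F along -1.54 Flat 0.2 Fz -0.83 w 0.0175 yaw 69.64 t 19.2
along mm 28.89 lat -0.77 z 0.0625 F along -1.27 Flat -0.57 Fz -0.28 w 0.018 yaw 69.64 t 19.25
```

View pics/z12w.png

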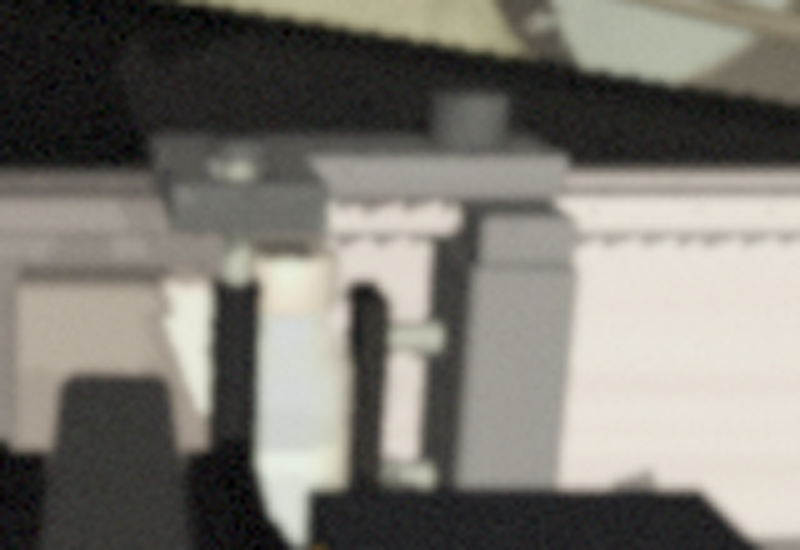

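Request:
{"name": "arm_command", "arguments": {
  "increments": [
    {"dx": 0,"dy": 0.0004,"dz": 0,"spin": 0,"gripper": 5},
    {"dx": 0,"dy": 0.0004,"dz": 0,"spin": 0,"gripper": 5},
    {"dx": 0,"dy": 0.0002,"dz": 0,"spin": 0,"gripper": 5},
    {"dx": 0,"dy": 0,"dz": 0,"spin": 0,"gripper": 5},
    {"dx": 0,"dy": 0,"dz": 0,"spin": 0,"gripper": 5},
    {"dx": 0,"dy": 0,"dz": 0,"spin": 0,"gripper": 5},
    {"dx": 0,"dy": 0,"dz": 0,"spin": 0,"gripper": 5},
    {"dx": 0,"dy": 0,"dz": 0,"spin": 0,"gripper": 5}
  ]
}}

```text
time: 20.25
ee_pos: [0.5097, 0.0002, 0.0625]
eef_rot: [0.177, 0.984, -0.0, -0.0]
ft_force: [-1.4, -3.9, -1.0]
width: 0.0179
```

```bash
python3 - <<'E'
from h import *
st()
E
```

```text
along mm 29.84 lat -0.77 z 0.0625 F along -4.1 Flat 0.03 Fz -0.97 w 0.0179 yaw 69.64 t 20.25
```

Request:
{"name": "arm_command", "arguments": {
  "increments": [
    {"dx": 0,"dy": -0.0006,"dz": 0,"spin": 0,"gripper": 5},
    {"dx": 0,"dy": -0.0008,"dz": 0,"spin": 0,"gripper": 5},
    {"dx": 0,"dy": -0.001,"dz": 0,"spin": 0,"gripper": 5},
    {"dx": 0,"dy": -0.002,"dz": 0,"spin": 0,"gripper": 5},
    {"dx": 0,"dy": -0.003,"dz": 0,"spin": 0,"gripper": 5},
    {"dx": 0,"dy": -0.004,"dz": 0,"spin": 0,"gripper": 5},
    {"dx": 0,"dy": 0,"dz": 0,"spin": 0,"gripper": 5},
    {"dx": 0,"dy": 0,"dz": 0,"spin": 0,"gripper": 5}
  ]
}}

```text
time: 21.25
ee_pos: [0.5058, -0.0103, 0.0626]
eef_rot: [0.177, 0.984, 0.0, 0.0]
ft_force: [-0.6, 0.4, -0.8]
width: 0.0178
```

```bash
python3 - <<'E'
from h import *
st()
a,_=snap('wrist','w13.png');st()
cv2.imwrite('pics/z13w.png',cv2.resize(a[130:240,232:392],None,fx=5,fy=5,interpolation=2)[:,:,::-1])
E
```

```text
along mm 18.61 lat -0.77 z 0.0626 F along 0.16 Flat -0.73 Fz -0.75 w 0.0178 yaw 69.64 t 21.25
along mm 18.67 lat -0.77 z 0.0625 F along 0.59 Flat -0.14 Fz -1.71 w 0.0174 yaw 69.65 t 21.3
```

View pics/z13w.png

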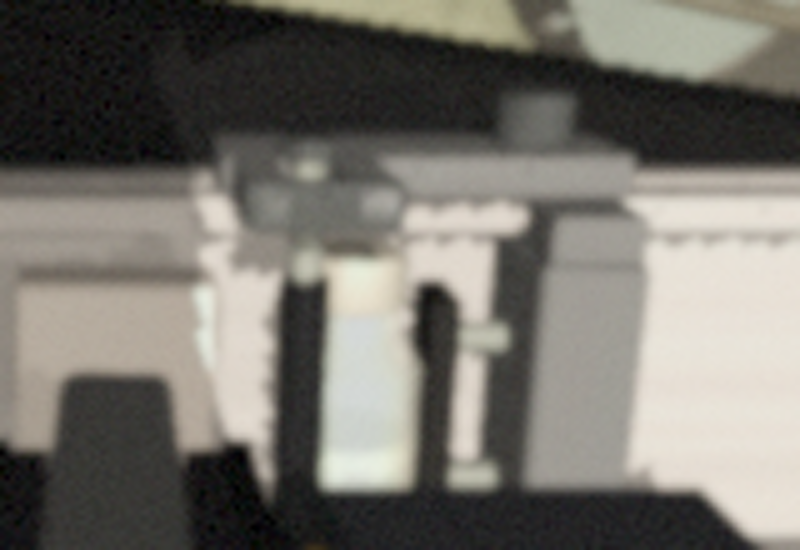

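Request:
{"name": "arm_command", "arguments": {
  "increments": [
    {"dx": 0,"dy": -0.008,"dz": 0,"spin": 0,"gripper": 5},
    {"dx": 0,"dy": -0.012,"dz": 0,"spin": 0,"gripper": 5},
    {"dx": 0,"dy": -0.012,"dz": 0,"spin": 0,"gripper": 5},
    {"dx": 0,"dy": -0.008,"dz": -0.005,"spin": 0,"gripper": 5},
    {"dx": 0,"dy": 0,"dz": -0.012,"spin": 0,"gripper": 5},
    {"dx": 0,"dy": -0.01,"dz": -0.015,"spin": 0,"gripper": 5},
    {"dx": 0,"dy": -0.02,"dz": -0.015,"spin": 0,"gripper": 5},
    {"dx": 0,"dy": -0.03,"dz": 0,"spin": 0,"gripper": 5}
  ]
}}

```text
time: 22.3
ee_pos: [0.4715, -0.1052, 0.1115]
eef_rot: [0.176, 0.984, 0.0, 0.001]
ft_force: [1.0, -0.8, -1.2]
width: 0.0176
```

```bash
python3 - <<'E'
from h import *
st();go([.3985,-.3115,.1095])
E
```

```text
along mm -82.34 lat 0.2 z 0.1115 F along -0.43 Flat 1.25 Fz -1.22 w 0.0176 yaw 69.7 t 22.3
ee [ 0.4715 -0.1052  0.1115] yaw_y 69.7 tilt [ 2.8e-03  5.0e-04 -1.0e+00] tool d mm [  -3.1 -218.8    1.7] /n [ -0.39 -27.35   0.21] F [ 1.03 -0.84 -1.22] w 0.0176 t 22.3
```

Request:
{"name": "arm_command", "arguments": {
  "increments": [
    {"dx": -0.003,"dy": -0.035,"dz": 0,"spin": 0,"gripper": 5},
    {"dx": 0,"dy": -0.04,"dz": 0,"spin": 0,"gripper": 5},
    {"dx": 0,"dy": -0.04,"dz": 0,"spin": 0,"gripper": 5},
    {"dx": 0,"dy": -0.04,"dz": 0,"spin": 0,"gripper": 5},
    {"dx": 0,"dy": -0.035,"dz": 0,"spin": 0,"gripper": 5},
    {"dx": 0,"dy": -0.02,"dz": 0.005,"spin": 0,"gripper": 5},
    {"dx": 0,"dy": -0.008,"dz": 0.01,"spin": 0,"gripper": 5},
    {"dx": 0,"dy": 0,"dz": 0.01,"spin": 0,"gripper": 5}
  ]
}}

```text
time: 23.3
ee_pos: [0.3976, -0.3097, 0.0841]
eef_rot: [0.177, 0.984, 0.0, 0.0]
ft_force: [-0.2, -0.2, -1.2]
width: 0.0181
```

```bash
python3 - <<'E'
from h import *
st();go([.3985,-.3115,.0495])
b,_=snap('side','s14.png');st()
cv2.imwrite('pics/z14.png',cv2.resize(b[110:260,160:310],None,fx=4,fy=4,interpolation=2)[:,:,::-1])
E
```

```text
along mm -299.7 lat 2.22 z 0.0841 F along -0.26 Flat -0.15 Fz -1.25 w 0.0181 yaw 69.61 t 23.3
ee [ 0.3976 -0.3097  0.0841] yaw_y 69.61 tilt [ 1.e-04  3.e-04 -1.e+00] tool d mm [-1.5 -1.4 34.6] /n [-0.18 -0.18  4.33] F [-0.23 -0.19 -1.25] w 0.0181 t 23.3
along mm -298.72 lat 1.58 z 0.0828 F along 0.48 Flat -0.7 Fz -2.23 w 0.0178 yaw 69.68 t 23.35
```

View pics/z14.png

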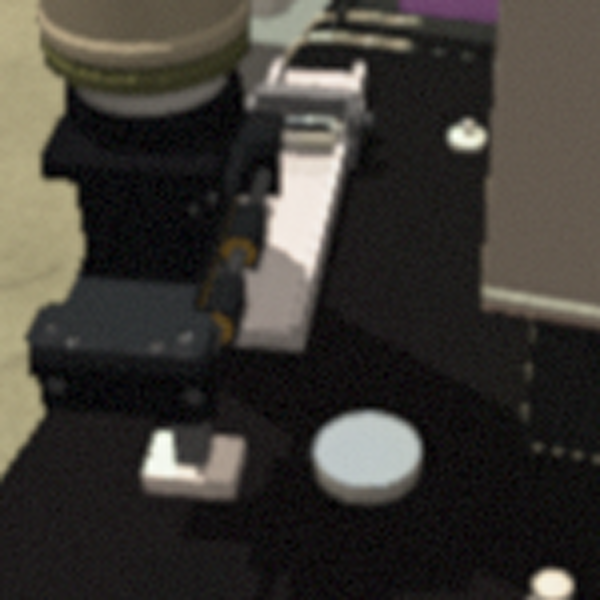

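Request:
{"name": "arm_command", "arguments": {
  "increments": [
    {"dx": 0,"dy": 0,"dz": 0.01,"spin": 0,"gripper": 5},
    {"dx": 0,"dy": 0,"dz": 0.01,"spin": 0,"gripper": 5},
    {"dx": 0,"dy": 0,"dz": 0.006,"spin": 0,"gripper": 5},
    {"dx": 0,"dy": 0,"dz": 0.004,"spin": 0,"gripper": 5},
    {"dx": 0,"dy": 0,"dz": 0.0015,"spin": 0,"gripper": 5},
    {"dx": 0,"dy": 0,"dz": 0.0005,"spin": 0,"gripper": 5},
    {"dx": 0,"dy": 0,"dz": 0,"spin": 0,"gripper": 5},
    {"dx": 0,"dy": 0,"dz": 0,"spin": 0,"gripper": 5}
  ]
}}

```text
time: 24.35
ee_pos: [0.3981, -0.3096, 0.0527]
eef_rot: [0.177, 0.984, 0.0, 0.0]
ft_force: [-0.2, -0.2, -1.6]
width: 0.0181
```

```bash
python3 - <<'E'
from h import *
st()
E
```

```text
along mm -299.45 lat 2.59 z 0.0527 F along -0.24 Flat -0.08 Fz -1.6 w 0.0181 yaw 69.65 t 24.35
```

Request:
{"name": "arm_command", "arguments": {
  "increments": [
    {"dx": 0,"dy": 0,"dz": 0.001,"spin": 0,"gripper": 5},
    {"dx": 0,"dy": 0,"dz": 0.0007,"spin": 0,"gripper": 5},
    {"dx": 0,"dy": 0,"dz": 0.0007,"spin": 0,"gripper": 5},
    {"dx": 0,"dy": 0,"dz": 0.0006,"spin": 0,"gripper": 5},
    {"dx": 0,"dy": 0,"dz": 0,"spin": 0,"gripper": 5},
    {"dx": 0,"dy": 0,"dz": 0,"spin": 0,"gripper": 5},
    {"dx": 0,"dy": 0,"dz": 0,"spin": 0,"gripper": 5},
    {"dx": 0,"dy": 0,"dz": 0,"spin": 0,"gripper": 5}
  ]
}}

```text
time: 25.35
ee_pos: [0.398, -0.3095, 0.0495]
eef_rot: [0.177, 0.984, 0.0, 0.0]
ft_force: [-0.2, 0.0, -0.7]
width: 0.0178
```

```bash
python3 - <<'E'
from h import *
st()
E
```

```text
along mm -299.4 lat 2.49 z 0.0495 F along -0.07 Flat -0.22 Fz -0.66 w 0.0178 yaw 69.65 t 25.35
```

Contact is just starting (Fz rose by about 0.9 N); I'll go 0.5 mm lower, then open gently.

Request:
{"name": "arm_command", "arguments": {
  "increments": [
    {"dx": 0,"dy": 0,"dz": 0.0004,"spin": 0,"gripper": 5},
    {"dx": 0,"dy": 0,"dz": 0,"spin": 0,"gripper": 5},
    {"dx": 0,"dy": 0,"dz": 0,"spin": 0,"gripper": 24},
    {"dx": 0,"dy": 0,"dz": 0,"spin": 0,"gripper": 30},
    {"dx": 0,"dy": 0,"dz": 0,"spin": 0,"gripper": 45},
    {"dx": 0,"dy": 0,"dz": 0,"spin": 0,"gripper": 70},
    {"dx": 0,"dy": 0,"dz": 0,"spin": 0,"gripper": 100},
    {"dx": 0,"dy": 0,"dz": 0,"spin": 0,"gripper": 100}
  ]
}}

```text
time: 26.35
ee_pos: [0.3979, -0.3095, 0.0491]
eef_rot: [0.177, 0.984, 0.0, -0.0]
ft_force: [-0.1, 0.5, -0.9]
width: 0.0586
```

```bash
python3 - <<'E'
from h import *
st()
E
```

```text
along mm -299.43 lat 2.47 z 0.0491 F along 0.4 Flat -0.3 Fz -0.93 w 0.0586 yaw 69.65 t 26.35
```

Request:
{"name": "arm_command", "arguments": {
  "increments": [
    {"dx": 0,"dy": 0,"dz": 0,"spin": 0,"gripper": 100},
    {"dx": 0,"dy": 0,"dz": 0,"spin": 0,"gripper": 100},
    {"dx": 0,"dy": 0,"dz": -0.015,"spin": 0,"gripper": 100},
    {"dx": 0,"dy": 0,"dz": -0.02,"spin": 0,"gripper": 100},
    {"dx": 0,"dy": 0,"dz": -0.025,"spin": 0,"gripper": 100},
    {"dx": 0,"dy": 0,"dz": -0.025,"spin": 0,"gripper": 100},
    {"dx": 0,"dy": 0,"dz": -0.02,"spin": 0,"gripper": 100},
    {"dx": 0,"dy": 0,"dz": 0,"spin": 0,"gripper": 100}
  ]
}}

```text
time: 27.35
ee_pos: [0.3988, -0.3102, 0.156]
eef_rot: [0.177, 0.984, -0.0, 0.002]
ft_force: [-0.1, 0.2, -0.7]
width: 0.0869
```

```bash
python3 - <<'E'
from h import *
st()
a,_=snap('wrist','w15.png');b,_=snap('side','s15.png'); c,_=snap('scene','c15.png');st()
z=np.hstack([cv2.resize(c[140:260,150:290],(560,480),interpolation=2)])
cv2.imwrite('pics/z15.png',z[:,:,::-1])
cv2.imwrite('pics/z15b.png',cv2.resize(b[110:260,160:310],None,fx=4,fy=4,interpolation=2)[:,:,::-1])
E
```

```text
along mm -299.77 lat 3.47 z 0.156 F along 0.21 Flat -0.16 Fz -0.7 w 0.0869 yaw 69.63 t 27.35
along mm -299.33 lat 2.11 z 0.1537 F along 0.74 Flat -0.3 Fz 0.42 w 0.087 yaw 69.64 t 27.5
```

View pics/z15.png

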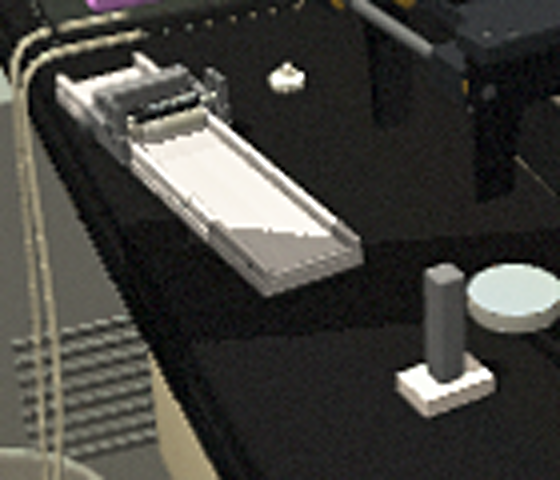

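View pics/z15b.png

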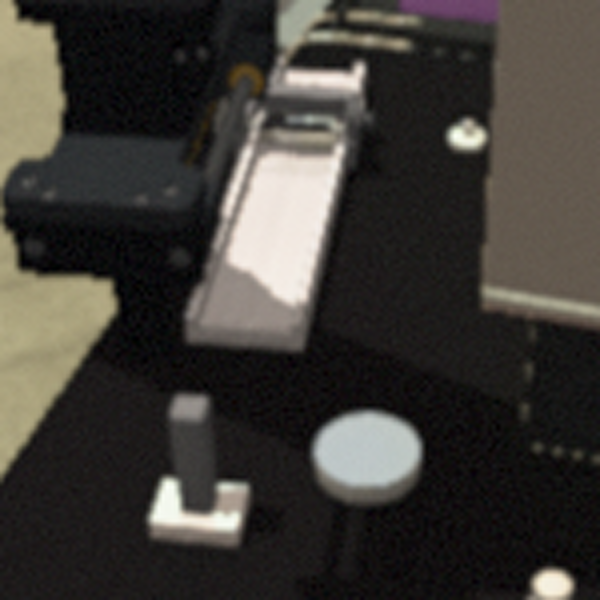

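View pics/w15.png

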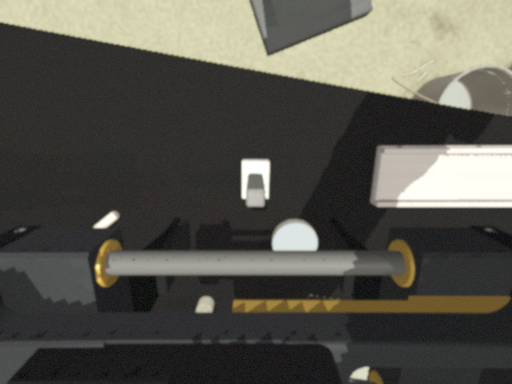

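```bash
python3 - <<'E'
from h import *
print(job.close_job())
E
```

```text
the job is handed in; nothing more can be done
None
```

The job is handed in after about 27.5 s of robot time. `close_job` gives no verdict, so success rests on my own checks below.

**What I did:**
- I gripped the paddle's handle with the fingertips about 49 mm above its underside. I lowered the foot to about 3 mm above the track's floor and rolled the vial along the track at up to about 0.07 m/s.
- The roller was met at a peak reading of about 7.5 N. The push then fell to about 0 as the vial passed under.
- After about 9 mm more the buffer was felt, at 1.5 N and then 4.1 N. I eased off at once and drew the foot back about 10 mm.
- I stood the paddle on the bench within about 3 mm of where it started, released it and raised the gripper clear.

**Last checks:**
- **Vial:** With the foot drawn back, the wrist picture showed the vial lying between the roller and the buffer. The last scene and side pictures show the track empty and a pale shape inside the carriage, which fits.
- **Paddle:** It stands upright and free on the bench, off the track.
- **Bystanders:** The dish and filter look unmoved. I did not measure vial_b again at the end.

**Not confirmed:** I had no direct reading of the gate lift. Forces were only read between moves, with about ±1 N of noise, so a brief higher peak could have gone unseen. The camera estimates differed from each other by 2 to 4 mm, which was within the clearances.

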